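# Lock off the laser engraver and stand the finished signs on the packing board

### The job

The engraver is done for the day. First isolate it: swing the isolator's handle round to off and draw its sliding hasp right out, so that the hole in the handle and the hole in the hasp line up for my padlock (I will fit that myself). Only then push the gantry fully back to the far end of its rails, take the finished wooden signs off the bed and stand every one of them upright on its flat foot on the packing board; leave everything else where it is.

Things in the scene. Friction and masses are not known exactly. Their poses are not given: they have to be found in the camera images.
- handle (a joint): Angle (rad) of the isolator's red lever handle about its vertical pivot, counter-clockwise seen from above. Starts between 0 (on) and 0.5. Off is 1.571, without a click: it can be pushed past, to a stop at 1.71, and stays where it is left (friction 0.25 N m). At 0 the lever points along +x of isolator, at off along its +y.
- hasp (a joint): Travel (m) of the steel hasp, a flat plate that slides on the isolator's cover along isolator's -x axis. 0 = pushed back, 0.035 = fully out, at its stop: there its hole lies under the handle's hole when the handle is off. It starts within 0.008 of being pushed back; friction about 1.5 N.
- isolator: The rotary isolator, a light grey box 160 x 170 x 80 mm (x, y, z) screwed to the bench with its cover facing up. Origin: centre of its underside. The cover is 80 mm above the bench. It may stand to the left or the right of the engraver.
- handle_pivot (a point): The point on the handle's vertical pivot axis at the level of the cover (80 mm above the bench); at (-20, -25, 80) mm in isolator.
- handle_grip (a point): Top of the handle's lever, 50 mm from the pivot. The lever is a bar 24 mm wide and 26 mm tall, from 22 mm behind the pivot to 72 mm in front of it; its top is 121 mm and its underside 95 mm above the bench. The point turns with the handle.
- handle_hole (a point): Centre of the 11 mm padlock hole in the steel tab at the handle's tip, 85 mm from the pivot. The tab is 28 mm wide and reaches from 70 to 100 mm from the pivot; its top is 95 mm above the bench.
- hasp_hole (a point): Centre of the 11 mm hole in the hasp, which lies 8 mm lower than the handle's tab.
- hasp_lug (a point): Top centre of the hasp's upright steel thumb lug, 12 mm (along the slide) x 26 mm x 26 mm tall, its top 113 mm above the bench, 48 mm from the hasp's hole on its +x side (axes of isolator). Push or pull it along -x of isolator.
- laser: Open-frame laser engraver, fixed. Origin on the bench under the centre of its flat honeycomb bed (360 x 372 mm in x, y; top 20 mm above the bench). Side rails along x at y = +-200 mm (20 mm wide, tops 56 mm up); near end open but for a flat plate (top 14 mm).
- gantry (a joint): Travel (m) of the engraver's gantry along its rails, along +x of laser. It starts between 0 and 0.06, over the bed; 0.14 = fully back, at its stop. Free to push once the power is off (friction about 3 N) and stays where it is left.
- gantry_beam (a point): Middle of the gantry beam's top near edge. The beam runs along y of laser, 400 mm long, 20 mm deep (x) and 40 mm tall, its top 106 mm and its underside 66 mm above the bench (over the signs). The black laser head sits on its near side 145 mm to +y (46 mm wide, 41 mm out from the beam, 52 to 161 mm above the bench).
- board: The packing board, a fixed flat plywood board covered with grey felt, 210 x 180 x 8 mm (x, y, z). Origin: centre of its underside; its top is 8 mm above the bench. It lies on the other side of the engraver from the isolator.
- sign1: Freestanding wooden sign, 112 mm long (x) x 56 mm wide (y) x 24 mm thick (z), about 110 g: one flat end (the foot, at x = -56 mm) and one half-round end (the top, at x = +56 mm). Origin: its middle. z points out of the engraved face. It starts lying on the engraver's bed, face up, foot to the left as the robot looks (+y), within about 30 degrees. Three or four signs are present; absent ones read None from the start.
- sign2: Freestanding wooden sign, 112 mm long (x) x 56 mm wide (y) x 24 mm thick (z), about 110 g: one flat end (the foot, at x = -56 mm) and one half-round end (the top, at x = +56 mm). Origin: its middle. z points out of the engraved face. It starts lying on the engraver's bed, face up, foot to the left as the robot looks (+y), within about 30 degrees. Three or four signs are present; absent ones read None from the start.
- sign3: Freestanding wooden sign, 112 mm long (x) x 56 mm wide (y) x 24 mm thick (z), about 110 g: one flat end (the foot, at x = -56 mm) and one half-round end (the top, at x = +56 mm). Origin: its middle. z points out of the engraved face. It starts lying on the engraver's bed, face up, foot to the left as the robot looks (+y), within about 30 degrees. Three or four signs are present; absent ones read None from the start.
- sign4: Freestanding wooden sign, 112 mm long (x) x 56 mm wide (y) x 24 mm thick (z), about 110 g: one flat end (the foot, at x = -56 mm) and one half-round end (the top, at x = +56 mm). Origin: its middle. z points out of the engraved face. It starts lying on the engraver's bed, face up, foot to the left as the robot looks (+y), within about 30 degrees. Three or four signs are present; absent ones read None from the start.
- padlock: Bystander, to be left alone: the brass padlock.
- tape: Bystander, to be left alone: the roll of tape.
- caliper: Bystander, to be left alone: the caliper.
- cleaner: Bystander, to be left alone: the bottle of cleaner. It stands 170 mm tall.
- dustbrush: Bystander, to be left alone: the dust brush.
- offcut: Bystander, to be left alone: the offcut strip.
Things that resemble listed ones, but are neither listed nor needed, are in the scene too. What is shaped like the sign1 but red is not meant.

How it is judged:
By the outcome, as a careful person would: the job done as asked, in the order asked, and still so for the second after the job is handed in, with the robot touching nothing.
Of sign1, sign2, sign3, sign4 only 3 to 4 are there at a start; the rules pass over those that are not, and their reading is None.
At some moment in a run one of sign1, sign2, sign3, sign4 may be knocked a few centimetres aside while the robot is not near it.
It also fails if it takes over 210 s, if anything falls off the work surface, if the arm or the gripper's body presses on something with over 40 N, if the wrist force passes 120 N, or if a joint passes its speed limit or range.

### The arm

A 7-joint arm with a two-finger parallel gripper is mounted at the origin on the work surface. World frame = base frame: x ahead of the robot, y to its left, z up, the work surface at z = 0. Lengths are in m, angles in rad, forces in N, time in s.
With the tool pointing down it reaches from about 0.425 to 0.925 m from the base axis. Payload 6.8 kg.
Tool frame: the origin (TCP) lies at the very end of the fingers, on their centre line; the grasp point (between the pads) lies 19 mm behind it (r.grip_depth is the distance from the TCP to the grasp point, in m); z points along the fingers, y is the direction in which the jaws open and shut (so a half turn about z gives the same grasp; the last joint's range is limited). The gripper opens to 85 mm and grips with 20 to 120 N. Pads are 22 mm wide; open, the fingers measure 114 mm over their backs; the gripper's body (76 mm by 85 mm) begins 54 mm behind the grasp point. The pads swing forward as they close: fully open they stand 13 mm farther back than shut.
Start: joints at [1.129, 0.477, 0.022, 1.555, -0.011, 1.109, -0.083], TCP at [0.221, -0.638, 0.231] pointing down, gripper open.
Joint ranges: [-2.96, 2.96], [-0.34, 2.1], [-1.41, 1.46], [0.24, 2.44], [-1.37, 4.51], [0.17, 1.92], [-2.96, 2.96]. Speed limits (rad/s): [2.39, 2.39, 3.14, 3.14, 3.14, 3.14, 3.14].

### API

Orientations are given as a rotation vector (axis times angle).
In Python, from bench import r, grab_frame gives the robot as it stands. The module is installed in compiled form; this text tells all that it offers.
- The arm moves only by the tool play_rows, never from a script. Its argument "increments" is a list of rows, each a list of 7 numbers: the shift along the tool's x, y, z in mm, then the turn, a rotation vector about the tool's x, y, z in rad, then the closure in counts, from 0 (fully open) to 255 (shut). In form: [[tx, ty, tz, rx, ry, rz, claw], ...]. A call has 1 to 5 rows; each row shifts and turns the pose as measured when the row begins, along the tool's axes as they then stand; what a row does not reach is not made up. A row lasts 1/10 s, in which the tool goes at most 50 mm and 8.59 degrees, less where a joint would pass 70% of its speed; a pose out of reach is approached as far as the arm can. A call is refused whole if a number of a shift passes 50 or a number of a turn 0.15, either way. A call with a gripper value outside its range is refused whole. The fingers move at their own pace and stop on an object; "force" is the grip in N (left out, the last holds). Time passes only in rows, so rows that do not move let the fingers close. It gives the time, the measured TCP pose, the force and the opening at its end, in the units of the state.
- r.get_obs(): the state, without advancing time (a new reading comes with each control period).
- grab_frame(name): name is "scene" or "top" or "wrist"; returns a dict with "color" (384x512x3 uint8, blue, green, red), "depth" (384x512 float32, m along the optical axis (not along the pixel's ray), 0 where there is no reading), "K" (3x3 intrinsics, pixels), "k1" (the pictures are not rectified: a ray, as slopes to the right and down, at radius r is drawn at 1 + k1 r^2 times it, then the intrinsics apply), "T" (4x4, takes a point from camera to world coordinates). Camera axes: x right, y up, looking along -z (the intrinsics and any distortion apply to the point x, -y, -z); pixel columns grow to the right and rows downward; lengths in m; the calibration is good to about 2 mm. A picture is of the moment at which its call begins.
- r.hand_in(): hands the job in, once; it reports no verdict.
The state is a dict: "clock": time; "joints": joint angles; "qvel": joint speeds; "tau": joint torques, N m; "tcp_pos": TCP position; "orientation": TCP orientation; "contact_force": force on the tool from outside, world axes, zero at the start; "moment": the same for the moment, N m; "grip_width": finger opening in m.
Only numpy, scipy, OpenCV 4.12 (cv2) and the standard library are available. Lean on these libraries where they do the work, as an engineer would, in place of code of your own. Each camera call takes 0.05 s, during which the arm holds its last target.

## Working session

There is one attempt and no reset: what is moved stays moved. The work goes in short steps, Python scripts to look and compute and a tool call to move; the robot and the scene stay as the last step left them, time stands still between calls to the robot, and variables do not carry over. Pictures are saved under pics/ and viewed, and the job is handed in when it is done.

Besides the shell and the picture viewer there is one more tool, called after "Call:" as name([rows], argument=value, ...), one row to a line, values as JSON. play_rows: Moves the arm, as the interface text tells. Its arguments: {"type":"object","properties":{"increments":{"type":"array","items":{"type":"array","items":{"type":"number"}}},"force":{"type":"number"}},"required":["increments"]}

```bash
ls; mkdir -p pics
cat > h.py <<'E'
import numpy as np, cv2
from bench import r, grab_frame
from scipy.spatial.transform import Rotation as R
def ray(f,u,v):
    K=f["K"];k1=f["k1"]
    x=(u-K[0,2])/K[0,0]; y=(v-K[1,2])/K[1,1]
    rd=np.hypot(x,y); rr=rd
    for _ in range(30): rr=rd/(1+k1*rr*rr)
    s=rr/rd if rd>0 else 1
    d=np.array([x*s,-y*s,-1.0])
    T=f["T"]; return T[:3,3],T[:3,:3]@d
def onplane(f,u,v,z):
    o,d=ray(f,u,v); t=(z-o[2])/d[2]; return o+t*d
def dep(f,u,v):
    o,d=ray(f,u,v); return o+f["depth"][int(v),int(u)]*d
def proj(f,p):
    T=f["T"]; c=T[:3,:3].T@(np.asarray(p)-T[:3,3]); x=c[0]/-c[2]; y=-c[1]/-c[2]
    s=1+f["k1"]*(x*x+y*y); K=f["K"]
    return K[0,0]*x*s+K[0,2],K[1,1]*y*s+K[1,2]
def cloud(f):
    H,W=f["depth"].shape; uu,vv=np.meshgrid(np.arange(W),np.arange(H))
    K=f["K"];k1=f["k1"]; x=(uu-K[0,2])/K[0,0]; y=(vv-K[1,2])/K[1,1]
    rd=np.hypot(x,y); rr=rd.copy()
    for _ in range(30): rr=rd/(1+k1*rr*rr)
    s=np.where(rd>0,rr/np.maximum(rd,1e-9),1)
    d=np.stack([x*s,-y*s,-np.ones_like(x)],-1)*f["depth"][...,None]
    return d@f["T"][:3,:3].T+f["T"][:3,3]
def st():
    o=r.get_obs(); print({k:np.round(o[k],4) for k in ("clock","joints","tcp_pos","orientation","contact_force","moment","grip_width")})
    return o
E
python3 - <<'E'
from h import *
o=st()
for n in("scene","top","wrist"):
    f=grab_frame(n); cv2.imwrite(f"pics/a_{n}.png",f["color"]); print(n,f["K"],f["k1"],f["T"].round(3))
E
```

```text
pics
{'clock': np.float64(0.0), 'joints': array([ 1.1289,  0.4778,  0.0223,  1.5565, -0.0115,  1.1092, -0.0831]), 'tcp_pos': array([ 0.221 , -0.6372,  0.2303]), 'orientation': array([-3.0962e+00, -5.2170e-01,  7.0000e-04]), 'contact_force': array([-0.3074, -0.3443, -0.1912]), 'moment': array([-0.0154,  0.0109, -0.0122]), 'grip_width': np.float64(0.0851)}
scene [[435.96967169   0.         265.36238659]
 [  0.         435.96967169 191.86563831]
 [  0.           0.           1.        ]] 0.0012699634204407246 [[ 0.672 -0.463  0.578  1.318]
 [ 0.74   0.434 -0.514 -0.742]
 [-0.013  0.773  0.634  1.015]
 [ 0.     0.     0.     1.   ]]
top [[356.72909302   0.         253.96397337]
 [  0.         356.72909302 192.91671709]
 [  0.           0.           1.        ]] -0.022125139881333883 [[-0.     0.984 -0.179  0.275]
 [-1.     0.002  0.011  0.011]
 [ 0.011  0.179  0.984  1.254]
 [ 0.     0.     0.     1.   ]]
wrist [[344.2571164    0.         254.75598068]
 [  0.         344.2571164  194.12172628]
 [  0.           0.           1.        ]] -0.1073129799189054 [[ 0.328  0.897  0.295  0.296]
 [-0.945  0.313  0.1   -0.611]
 [-0.002 -0.311  0.95   0.373]
 [ 0.     0.     0.     1.   ]]
```

View pics/a_top.png

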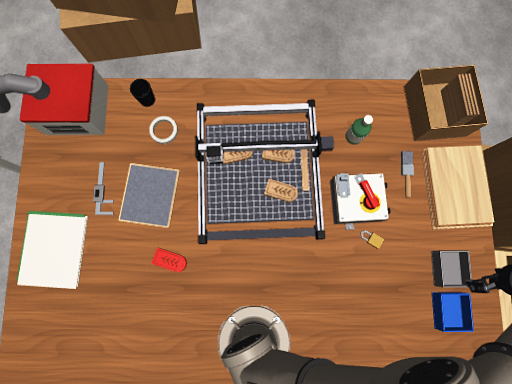

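View pics/a_scene.png

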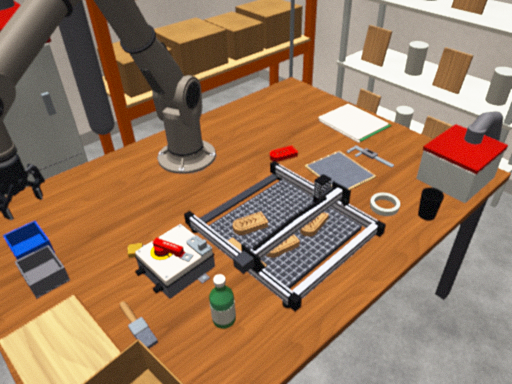

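View pics/a_wrist.png

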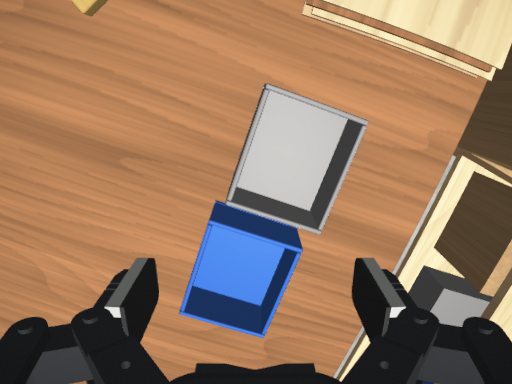

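Run:
```python
from h import *
f=grab_frame("top"); c=f["color"]
a=cv2.resize(c[95:250,190:340],None,fx=4.5,fy=3.8,interpolation=cv2.INTER_CUBIC)
a=cv2.resize(c[95:245,190:335],None,fx=4,fy=4,interpolation=cv2.INTER_CUBIC)
cv2.imwrite("pics/b1.png",a)
a=cv2.resize(c[160:250,320:400],None,fx=6,fy=6,interpolation=cv2.INTER_CUBIC)
g=grab_frame("scene");b=cv2.resize(g["color"][215:305,120:220],None,fx=6,fy=6,interpolation=cv2.INTER_CUBIC)
cv2.imwrite("pics/b2.png",a);cv2.imwrite("pics/b3.png",b)
b=cv2.resize(g["color"][160:305,180:390],None,fx=3.8,fy=3.8,interpolation=cv2.INTER_CUBIC);cv2.imwrite("pics/b4.png",b)
```

```text
(no output)
```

View pics/b1.png

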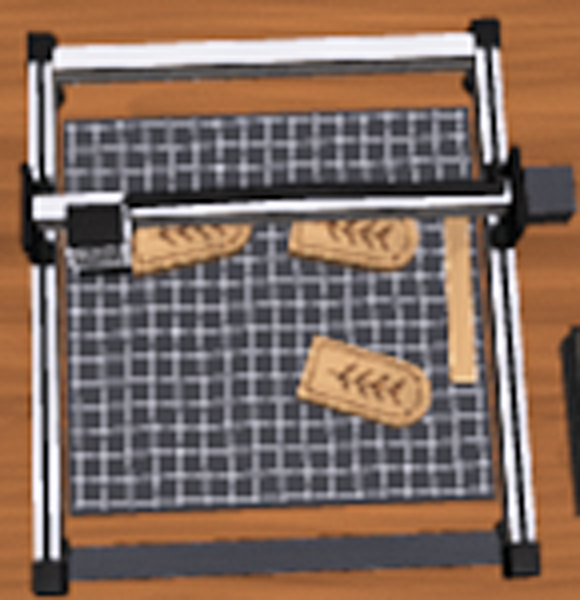

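View pics/b2.png

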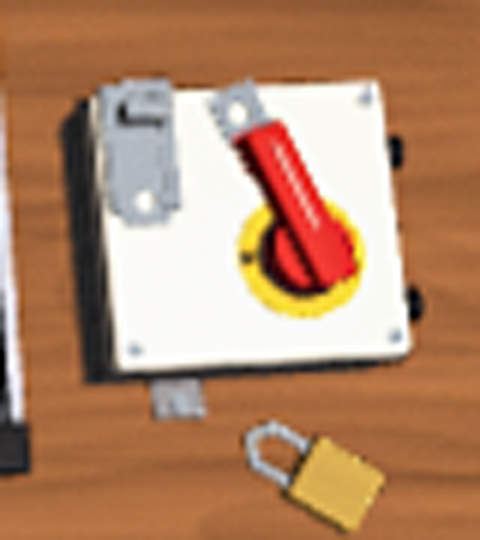

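View pics/b3.png

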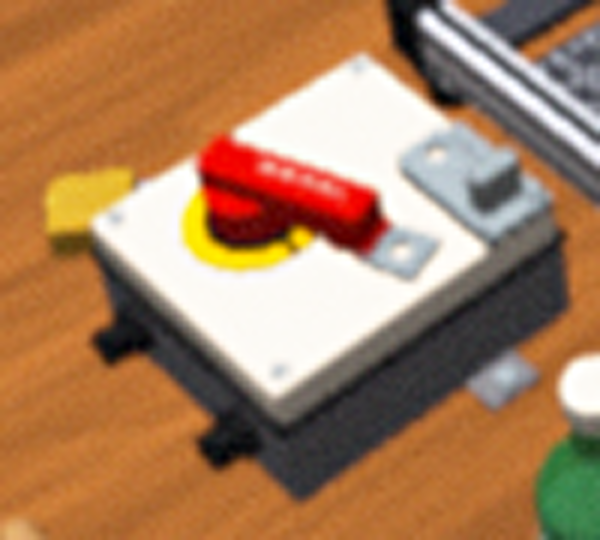

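View pics/b4.png

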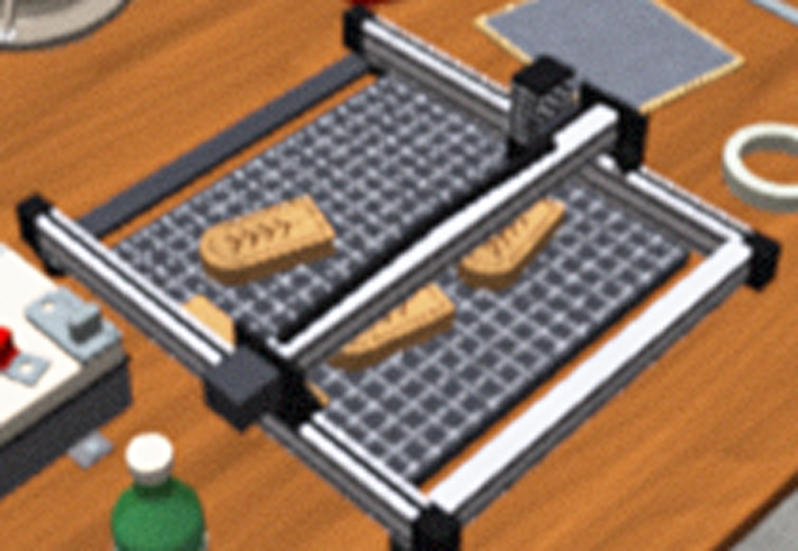

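```bash
cat > m1.py <<'E'
from h import *
f=grab_frame("top"); g=grab_frame("scene")
def maskpts(f,fn,box):
    u0,v0,u1,v1=box; hsv=cv2.cvtColor(f["color"],cv2.COLOR_BGR2HSV)
    m=np.zeros(hsv.shape[:2],np.uint8); m[v0:v1,u0:u1]=fn(hsv[v0:v1,u0:u1]).astype(np.uint8)*255
    return m
P=cloud(f)
# isolator cover: z in .07-.09 region
reg=np.zeros(P.shape[:2],bool); reg[165:230,330:392]=1
m=reg&(abs(P[...,2]-.08)<.006)&(f["color"].min(-1)>170)
q=P[m][:,:2]; print("cover",m.sum(), P[m][:,2].mean())
mm=(m*255).astype(np.uint8); mm=cv2.morphologyEx(mm,cv2.MORPH_CLOSE,np.ones((25,25)))&(reg*255).astype(np.uint8)
cs,_=cv2.findContours(mm,cv2.RETR_EXTERNAL,cv2.CHAIN_APPROX_NONE); c=max(cs,key=cv2.contourArea)
pts=np.array([onplane(f,*p[0],.08)[:2] for p in c]).astype(np.float32)
r_=cv2.minAreaRect(pts*1000); print("rect top",r_); print(cv2.boxPoints(r_).round(1))
for nm,fr,box in(("top",f,(340,170,392,230)),("scene",g,(120,215,220,305))):
    h=cv2.cvtColor(fr["color"],cv2.COLOR_BGR2HSV)
    mk=maskpts(fr,lambda h:(h[...,1]>150)&(h[...,2]>110)&((h[...,0]<8)|(h[...,0]>172)),box)
    c=max(cv2.findContours(mk,cv2.RETR_EXTERNAL,cv2.CHAIN_APPROX_NONE)[0],key=cv2.contourArea)
    pr=np.array([onplane(fr,*p[0],.121)[:2]*1000 for p in c]).astype(np.float32)
    print(nm,"red",cv2.contourArea(c),cv2.minAreaRect(pr)); print(cv2.boxPoints(cv2.minAreaRect(pr)).round(1))
    mk=maskpts(fr,lambda h:(h[...,1]>150)&(h[...,2]>150)&(h[...,0]>22)&(h[...,0]<35),box)
    ys,xs=np.nonzero(mk); print("yellow n",len(xs),"ext",xs.min(),xs.max(),ys.min(),ys.max())
    e=cv2.fitEllipse(np.vstack([p for p in cv2.findContours(mk,cv2.RETR_EXTERNAL,cv2.CHAIN_APPROX_NONE)[0]])); print(e, onplane(fr,*e[0],.081))
E
python3 m1.py
```

```text
cover 1371 0.08129108982854541
rect top ((475.9637451171875, -361.7851867675781), (155.093994140625, 164.09349060058594), 3.239748239517212)
[[ 393.9 -284.3]
 [ 403.2 -448.1]
 [ 558.  -439.3]
 [ 548.8 -275.5]]
top red 204.0 ((477.6387939453125, -372.2637023925781), (90.91990661621094, 40.36787796020508), 23.847227096557617)
[[ 427.9 -372.2]
 [ 444.2 -409.1]
 [ 527.4 -372.3]
 [ 511.1 -335.4]]
yellow n 90 ext 360 380 194 212
((370.10089111328125, 201.96514892578125), (18.336009979248047, 19.164091110229492), 104.55663299560547) [ 0.45778355 -0.39049043  0.081     ]
scene red 222.5 ((491.861083984375, -388.84344482421875), (94.60931396484375, 44.1372184753418), 21.0364990234375)
[[ 439.8 -385.2]
 [ 455.6 -426.4]
 [ 543.9 -392.5]
 [ 528.1 -351.3]]
yellow n 143 ext 128 171 244 259
((148.25840759277344, 251.72804260253906), (10.268319129943848, 41.037635803222656), 101.8006591796875) [ 0.43809012 -0.41865816  0.081     ]
```

```bash
cat >> h.py <<'E'
def plan(p=None,Rt=None,n=None):
    """print per-row tool-frame increments to reach p (m), Rt"""
    o=r.get_obs(); R0=R.from_rotvec(o["orientation"]); p0=np.array(o["tcp_pos"])
    p=p0 if p is None else np.array(p); Rt=R0 if Rt is None else Rt
    d=(p-p0)*1000; dl=R0.inv().apply(d); w=(R0.inv()*Rt).as_rotvec()
    k=max(1,int(np.ceil(max(np.linalg.norm(d)/45,np.linalg.norm(w)/.145)))) if n is None else n
    print("t",o["clock"],"pos",p0.round(4),"F",np.round(o["contact_force"],1),"g",round(float(o["grip_width"]),4))
    print("tot tool mm",dl.round(1),"rot",w.round(3),"n",k)
    rows=[]; Rc=R0; pc=p0
    for i in range(1,k+1):
        Rn=R0*R.from_rotvec(w*i/k); pn=p0+(p-p0)*i/k
        inc=np.r_[Rc.inv().apply((pn-pc)*1000),(Rc.inv()*Rn).as_rotvec()]
        rows.append(inc); Rc,pc=Rn,pn
    for x in rows: print([round(float(a),1) for a in x[:3]],[round(float(a),3) for a in x[3:]])
def frm(z,y):
    z=np.array(z,float);z/=np.linalg.norm(z);y=np.array(y,float);y=y-z*(y@z);y/=np.linalg.norm(y)
    return R.from_matrix(np.stack([np.cross(y,z),y,z],1))
def down(yaw_y_deg):
    a=np.deg2rad(yaw_y_deg); return frm([0,0,-1],[np.cos(a),np.sin(a),0])
E
python3 - <<'E'
from h import *
plan([.44,-.40,.30],down(-66))
E
```

```text
t 0.35 pos [ 0.2211 -0.6377  0.2311] F [ 0.3 -0.2  0.4] g 0.0852
tot tool mm [ 284.7 -152.9  -68.9] rot [-0.     0.    -0.085] n 8
[35.6, -19.1, -8.6] [-0.0, 0.0, -0.011]
[35.8, -18.7, -8.6] [-0.0, 0.0, -0.011]
[36.0, -18.3, -8.6] [-0.0, 0.0, -0.011]
[36.2, -18.0, -8.6] [-0.0, 0.0, -0.011]
[36.4, -17.6, -8.6] [-0.0, 0.0, -0.011]
[36.5, -17.2, -8.6] [-0.0, 0.0, -0.011]
[36.7, -16.8, -8.6] [-0.0, 0.0, -0.011]
[36.9, -16.4, -8.6] [-0.0, 0.0, -0.011]
```

Call:
play_rows([
  [36,-19,-9,0,0,-0.011,0],
  [36,-19,-9,0,0,-0.011,0],
  [36,-18,-9,0,0,-0.011,0],
  [36,-18,-9,0,0,-0.011,0],
  [36,-18,-9,0,0,-0.011,0],
])

```text
clock: 0.85
tcp_pos: [0.3547, -0.4894, 0.2748]
orientation: [-3.085, -0.588, 0.008]
contact_force: [1.0, -0.7, 0.2]
grip_width: 0.0856
```

Call:
play_rows([
  [36,-17,-9,0,0,-0.011,0],
  [36,-17,-9,0,0,-0.011,0],
  [36,-17,-9,0,0,-0.011,0],
  [0,0,0,0,0,0,0],
])

```text
clock: 1.25
tcp_pos: [0.444, -0.3915, 0.3046]
orientation: [-3.072, -0.656, 0.0]
contact_force: [0.1, -0.0, 0.4]
grip_width: 0.0852
```

Run:
```python
from h import *
o=st()
f=grab_frame("wrist"); cv2.imwrite("pics/c1.png",f["color"])
```

```text
{'clock': np.float64(1.25), 'joints': array([ 0.7116,  0.2858, -0.1182,  1.6647,  0.0357,  1.1936, -0.565 ]), 'tcp_pos': array([ 0.444 , -0.3915,  0.3046]), 'orientation': array([-3.0719e+00, -6.5610e-01,  4.0000e-04]), 'contact_force': array([ 0.1105, -0.0184,  0.4088]), 'moment': array([-0.0348,  0.0483, -0.0346]), 'grip_width': np.float64(0.0852)}
```

View pics/c1.png

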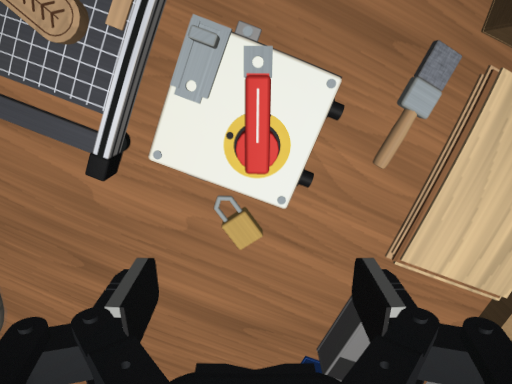

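Run:
```python
from h import *
f=grab_frame("wrist")
cv2.imwrite("pics/c2.png",cv2.resize(f["color"][5:185,140:360],None,fx=3.5,fy=3.3,interpolation=cv2.INTER_CUBIC)[:600])
for n,u,v,z in(("hole",258,62,.095),("hasphole",191,86,.087),("lugtop",203,35,.113),("yel",257,145,.081),("c1",156,155,.08),("c2",281,200,.08),("c3",331,83,.08)):
    print(n,onplane(f,u,v,z).round(4), dep(f,u,v).round(4))
h=cv2.cvtColor(f["color"],cv2.COLOR_BGR2HSV)
mk=((h[...,1]>150)&(h[...,2]>110)&((h[...,0]<8)|(h[...,0]>172))).astype(np.uint8); 
P=cloud(f); m2=mk.astype(bool)&(abs(P[...,2]-.121)<.006)
q=(P[m2][:,:2]*1000).astype(np.float32); rr=cv2.minAreaRect(q); print(m2.sum(),rr,cv2.boxPoints(rr).round(1))
a,b=np.linalg.eigh(np.cov(q.T)); print("dir deg",np.degrees(np.arctan2(b[1,1],b[0,1])))
```

```text
hole [ 0.5327 -0.3559  0.095 ] [ 0.5336 -0.3557  0.0783]
hasphole [ 0.4848 -0.3033  0.087 ] [ 0.4848 -0.3031  0.0859]
lugtop [ 0.5335 -0.3009  0.113 ] [ 0.5334 -0.3009  0.1133]
yel [ 0.4557 -0.3893  0.081 ] [ 0.462  -0.3862  0.1205]
c1 [ 0.4011 -0.293   0.08  ] [ 0.4016 -0.2932  0.0814]
c2 [ 0.4095 -0.4396  0.08  ] [ 0.4101 -0.4391  0.0822]
c3 [ 0.5456 -0.4325  0.08  ] [ 0.5456 -0.4325  0.0801]
2230 ((481.7984924316406, -375.764892578125), (92.84793853759766, 23.508647918701172), 23.477643966674805) [[ 434.5 -383.5]
 [ 443.9 -405. ]
 [ 529.1 -368.1]
 [ 519.7 -346.5]]
dir deg -156.69197888091324
```

View pics/c2.png

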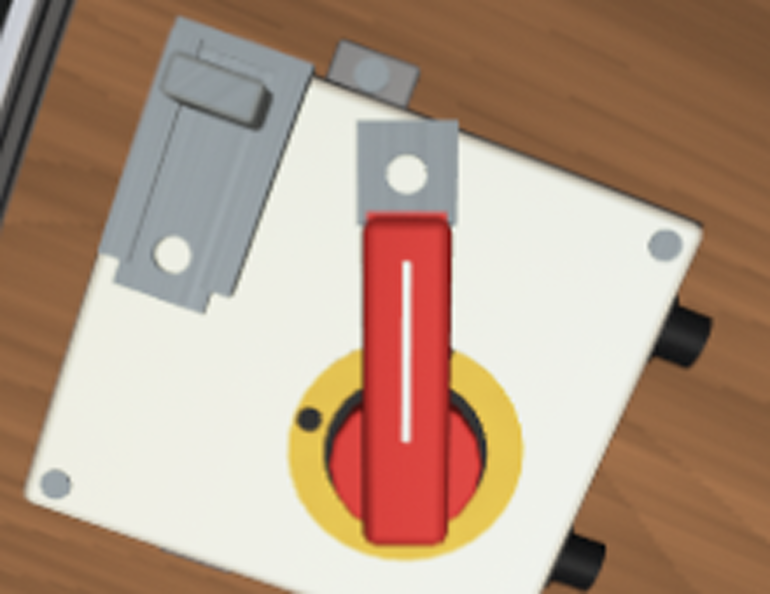

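Run:
```python
from h import *
plan([.503,-.368,.16],down(-66.6))
```

```text
t 1.35 pos [ 0.4393 -0.3962  0.3034] F [-1.2 -1.1  0.2] g 0.0853
tot tool mm [ 7.03e+01 -1.00e-01  1.43e+02] rot [-0.001  0.004  0.005] n 4
[17.6, -0.0, 35.8] [-0.0, 0.001, 0.001]
[17.5, -0.1, 35.8] [-0.0, 0.001, 0.001]
[17.5, -0.1, 35.8] [-0.0, 0.001, 0.001]
[17.4, -0.1, 35.8] [-0.0, 0.001, 0.001]
```

Call:
play_rows([
  [17.5,0,36,0,0.001,0.001,0],
  [17.5,0,36,0,0.001,0.001,0],
  [17.5,0,36,0,0.001,0.001,0],
  [17.5,0,36,0,0.001,0.001,0],
  [0,0,0,0,0,0,0],
])

```text
clock: 1.85
tcp_pos: [0.4985, -0.3785, 0.1554]
orientation: [3.075, 0.613, -0.004]
contact_force: [-0.6, 0.5, -0.0]
grip_width: 0.0853
```

Run:
```python
from h import *
plan([.503,-.368,.099],down(-66.6))
```

```text
t 1.85 pos [ 0.4985 -0.3785  0.1554] F [-0.6  0.5 -0. ] g 0.0853
tot tool mm [ 8.4 -8.3 56.3] rot [ 0.006  0.004 -0.015] n 2
[4.2, -4.1, 28.1] [0.003, 0.002, -0.007]
[4.2, -4.0, 28.2] [0.003, 0.002, -0.007]
```

Call:
play_rows([
  [5,-8,0,0.003,0.002,-0.015,0],
  [0,0,0,0,0,0,0],
  [3,0,20,0.003,0.002,0,0],
  [0,0,20,0,0,0,0],
  [0,0,10,0,0,0,0],
])

```text
clock: 2.35
tcp_pos: [0.5017, -0.3764, 0.1129]
orientation: [3.068, 0.624, 0.009]
contact_force: [0.1, -0.6, -0.2]
grip_width: 0.0854
```

Run:
```python
from h import *
plan([.503,-.368,.099],down(-66.6))
```

```text
t 2.35 pos [ 0.5017 -0.3764  0.1129] F [ 0.1 -0.6 -0.2] g 0.0854
tot tool mm [ 4.5 -7.4 13.8] rot [ 0.012 -0.004 -0.007] n 1
[4.5, -7.4, 13.8] [0.012, -0.004, -0.007]
```

Call:
play_rows([
  [4,-7,6,0.01,-0.004,-0.007,0],
  [0,0,8,0,0,0,0],
  [0,0,0,0,0,0,0],
])

```text
clock: 2.65
tcp_pos: [0.5024, -0.3698, 0.1004]
orientation: [3.073, 0.634, 0.002]
contact_force: [0.4, -0.2, -0.2]
grip_width: 0.0856
```

Run:
```python
from h import *
plan([.503,-.368,.099],down(-66.6))
```

```text
t 2.65 pos [ 0.5024 -0.3698  0.1004] F [ 0.4 -0.2 -0.2] g 0.0856
tot tool mm [ 1.3 -1.4  1.4] rot [ 0.004 -0.    -0.002] n 1
[1.3, -1.4, 1.4] [0.004, -0.0, -0.002]
```

Close on the lever gently.

Call:
play_rows([
  [1,-1.4,1,0,0,0,120],
  [0,0,0,0,0,0,200],
  [0,0,0,0,0,0,200],
  [0,0,0,0,0,0,200],
  [0,0,0,0,0,0,200],
], force=30)

```text
clock: 3.15
tcp_pos: [0.5038, -0.3682, 0.1015]
orientation: [3.072, 0.633, 0.005]
contact_force: [-1.0, 1.9, 0.2]
grip_width: 0.0234
```

Run:
```python
from h import *
o=st()
```

```text
{'clock': np.float64(3.15), 'joints': array([ 0.6221,  0.5378, -0.1235,  1.7878,  0.0892,  0.8157, -0.7094]), 'tcp_pos': array([ 0.5038, -0.3682,  0.1015]), 'orientation': array([3.072 , 0.6329, 0.0049]), 'contact_force': array([-0.9636,  1.933 ,  0.1886]), 'moment': array([ 0.4342,  0.1864, -0.2679]), 'grip_width': np.float64(0.0234)}
```

Call:
play_rows([
  [-0.3,-5,0,0,0,-0.1,200],
  [-0.3,-5,0,0,0,-0.1,200],
  [-0.3,-5,0,0,0,-0.1,200],
  [-0.3,-5,0,0,0,-0.1,200],
  [-0.3,-5,0,0,0,-0.1,200],
])

```text
clock: 3.65
tcp_pos: [0.4888, -0.3484, 0.1015]
orientation: [2.809, 1.392, 0.005]
contact_force: [1.3, 0.2, -0.9]
grip_width: 0.0233
```

```bash
cat > arc.py <<'E'
from h import *
o=st(); Rm=R.from_rotvec(o["orientation"]).as_matrix()
ty=Rm[:,1]; lev=np.degrees(np.arctan2(ty[1],ty[0]))+90
c=np.array([.457,-.388]); d=o["tcp_pos"][:2]-c
print("lever by jaws deg",lev,"by pos",np.degrees(np.arctan2(d[1],d[0])),"rad",np.linalg.norm(d),"remaining",np.radians(93.2-lev),"z tilt",Rm[:,2])
E
python3 arc.py
```

```text
{'clock': np.float64(3.65), 'joints': array([ 0.708 ,  0.5145, -0.2537,  1.8399,  0.1745,  0.8016, -0.2856]), 'tcp_pos': array([ 0.4888, -0.3484,  0.1015]), 'orientation': array([2.809 , 1.3924, 0.0048]), 'contact_force': array([ 1.2555,  0.2228, -0.9435]), 'moment': array([ 0.1037,  0.0924, -0.2786]), 'grip_width': np.float64(0.0233)}
lever by jaws deg 52.73373083494396 by pos 51.16513082736347 rad 0.050775391862482026 remaining 0.7062696329284847 z tilt [ 0.00563506 -0.00442366 -0.99997434]
```

Call:
play_rows([
  [-0.3,-5,0,0,0,-0.1,200],
  [-0.3,-5,0,0,0,-0.1,200],
  [-0.3,-5,0,0,0,-0.1,200],
  [-0.3,-5,0,0,0,-0.1,200],
  [-0.3,-5,0,0,0,-0.1,200],
])

```text
clock: 4.15
tcp_pos: [0.4659, -0.3387, 0.1015]
orientation: [2.358, 2.064, 0.005]
contact_force: [1.0, -0.1, -1.0]
grip_width: 0.0233
```

```bash
python3 arc.py
```

```text
{'clock': np.float64(4.15), 'joints': array([ 0.8186,  0.4966, -0.3833,  1.8923,  0.2531,  0.7911,  0.167 ]), 'tcp_pos': array([ 0.4659, -0.3387,  0.1015]), 'orientation': array([2.3576, 2.0644, 0.005 ]), 'contact_force': array([ 0.9532, -0.1158, -1.0258]), 'moment': array([ 0.1561,  0.0544, -0.3103]), 'grip_width': np.float64(0.0233)}
lever by jaws deg 82.41389506510669 by pos 79.79304821517017 rad 0.05006946555108162 remaining 0.188253044579497 z tilt [ 0.00763784 -0.00386547 -0.99996336]
```

Call:
play_rows([
  [-0.3,-5,0,0,0,-0.09,200],
  [-0.3,-4.5,0,0,0,-0.08,200],
  [0,-1.5,0,0,0,-0.02,200],
  [0,0,0,0,0,0,200],
])

```text
clock: 4.55
tcp_pos: [0.456, -0.3383, 0.1015]
orientation: [2.14, 2.285, 0.008]
contact_force: [1.2, -0.3, 0.3]
grip_width: 0.0231
```

```bash
python3 arc.py
python3 - <<'E'
from h import *
f=grab_frame("wrist"); cv2.imwrite("pics/d1.png",f["color"])
f=grab_frame("top"); cv2.imwrite("pics/d2.png",cv2.resize(f["color"][150:250,310:410],None,fx=6,fy=6,interpolation=cv2.INTER_CUBIC))
E
```

```text
{'clock': np.float64(4.55), 'joints': array([ 0.8692,  0.4919, -0.4336,  1.9111,  0.281 ,  0.7859,  0.3486]), 'tcp_pos': array([ 0.456 , -0.3383,  0.1015]), 'orientation': array([2.1399, 2.2854, 0.0083]), 'contact_force': array([ 1.1603, -0.3349,  0.3339]), 'moment': array([0.1957, 0.2096, 0.1183]), 'grip_width': np.float64(0.0231)}
lever by jaws deg 93.76629842617638 by pos 91.12345431120292 rad 0.04967017921285014 remaining -0.009883772085639769 z tilt [ 0.01143253 -0.00347007 -0.99992863]
```

View pics/d1.png

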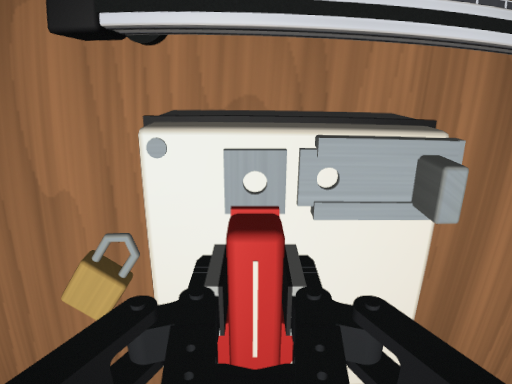

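Call:
play_rows([
  [0,0,0,0,0,0,100],
  [0,0,0,0,0,0,100],
  [0,0,-15,0,0,0,60],
  [0,0,-40,0,0,0,60],
  [0,0,-40,0,0,0,60],
])

```text
clock: 5.15
tcp_pos: [0.4515, -0.3366, 0.1956]
orientation: [-2.15, -2.29, -0.004]
contact_force: [-0.2, -1.2, -0.8]
grip_width: 0.0652
```

Call:
play_rows([
  [-30,0,-40,0,0,0,60],
  [-30,0,-20,0,0,0,60],
  [0,0,0,0,0,0,60],
])

```text
clock: 5.45
tcp_pos: [0.4579, -0.398, 0.2675]
orientation: [2.14, 2.283, 0.005]
contact_force: [-0.2, 0.1, 0.1]
grip_width: 0.0651
```

Run:
```python
from h import *
st()
f=grab_frame("wrist"); cv2.imwrite("pics/d3.png",f["color"])
h=cv2.cvtColor(f["color"],cv2.COLOR_BGR2HSV)
mk=((h[...,1]>150)&(h[...,2]>110)&((h[...,0]<8)|(h[...,0]>172)))
P=cloud(f); m2=mk&(abs(P[...,2]-.121)<.006)
q=(P[m2][:,:2]*1000).astype(np.float32); rr=cv2.minAreaRect(q); print(m2.sum(),rr,cv2.boxPoints(rr).round(1))
m3=(abs(P[...,2]-.0805)<.004)&(f["color"].min(-1)>185)
q=P[m3][:,:2]; print(m3.sum())
mm=cv2.morphologyEx(m3.astype(np.uint8),cv2.MORPH_OPEN,np.ones((3,3)));
c=cv2.convexHull(np.vstack(cv2.findContours(mm,0,1)[0])); q=np.array([onplane(f,*p[0],.08)[:2]*1000 for p in c]).astype(np.float32)
print(cv2.minAreaRect(q))
```

```text
{'clock': np.float64(5.45), 'joints': array([ 0.9672,  0.3652, -0.4587,  1.6687,  0.1747,  1.1361,  0.5274]), 'tcp_pos': array([ 0.4579, -0.398 ,  0.2675]), 'orientation': array([2.1404, 2.2833, 0.0049]), 'contact_force': array([-0.1782,  0.1382,  0.1116]), 'moment': array([ 0.0012,  0.0767, -0.0338]), 'grip_width': np.float64(0.0651)}
2712 ((456.7514953613281, -360.2547607421875), (23.82245445251465, 91.50314331054688), 3.443223237991333) [[ 442.1 -315.3]
 [ 447.6 -406.6]
 [ 471.4 -405.2]
 [ 465.9 -313.9]]
16513
((476.8563232421875, -359.54608154296875), (152.5091094970703, 161.45765686035156), 3.396378755569458)
```

View pics/d3.png

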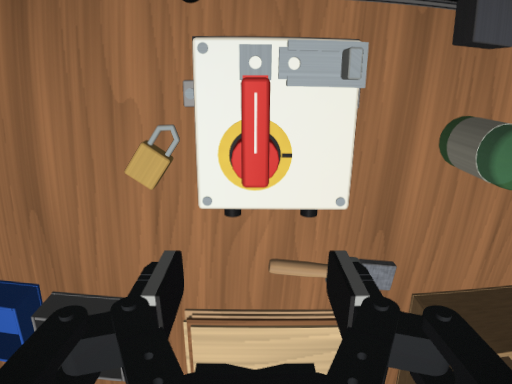

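Run:
```python
from h import *
f=grab_frame("wrist")
for n,u,v,z in(("tabhole",255,63,.095),("hasphole",294,63,.087),("lugtop",353,63,.113)):
    print(n,onplane(f,u,v,z).round(4))
f=grab_frame("top"); P=cloud(f)
h=cv2.cvtColor(f["color"],cv2.COLOR_BGR2HSV); m=(h[...,0]>45)&(h[...,0]<85)&(h[...,1]>100); m[:,:330]=0; m[170:]=0
q=P[m]; print("cleaner",m.sum(),np.median(q,0).round(3),q.min(0).round(3),q.max(0).round(3))
o=st()
```

```text
tabhole [ 0.4532 -0.2991  0.095 ]
hasphole [ 0.4878 -0.2962  0.087 ]
lugtop [ 0.5336 -0.2936  0.113 ]
cleaner 213 [ 0.701 -0.358  0.119] [ 0.683 -0.396  0.019] [ 0.744 -0.338  0.149]
{'clock': np.float64(5.6), 'joints': array([ 0.9644,  0.3666, -0.4624,  1.6776,  0.1737,  1.1339,  0.5256]), 'tcp_pos': array([ 0.4574, -0.3922,  0.2631]), 'orientation': array([2.1395, 2.2949, 0.0069]), 'contact_force': array([ 0.3167,  0.1045, -0.4082]), 'moment': array([-0.0151,  0.0065, -0.0369]), 'grip_width': np.float64(0.0653)}
```

Run:
```python
from h import *
plan([.570,-.295,.16],down(3.3))
```

```text
t 5.6 pos [ 0.4574 -0.3922  0.2631] F [ 0.3  0.1 -0.4] g 0.0653
tot tool mm [ 89.  118.5 103.8] rot [ 0.006 -0.     0.012] n 5
[17.8, 23.7, 20.8] [0.001, -0.0, 0.002]
[17.9, 23.7, 20.7] [0.001, -0.0, 0.002]
[17.9, 23.7, 20.7] [0.001, -0.0, 0.002]
[18.0, 23.6, 20.7] [0.001, -0.0, 0.002]
[18.0, 23.6, 20.6] [0.001, -0.0, 0.002]
```

Call:
play_rows([
  [18,24,10,0,0,0.003,255],
  [18,24,15,0,0,0.003,255],
  [18,24,20,0,0,0.003,255],
  [18,24,25,0,0,0.003,255],
  [18,23,25,0,0,0,255],
])

```text
clock: 6.1
tcp_pos: [0.5689, -0.2899, 0.1642]
orientation: [-2.16, -2.28, -0.002]
contact_force: [1.2, -0.9, -0.4]
grip_width: -0.0001
```

Call:
play_rows([
  [0,0,0,0,0,0,255],
  [0,0,0,0,0,0,255],
])

```text
clock: 6.3
tcp_pos: [0.5685, -0.2802, 0.158]
orientation: [-2.139, -2.283, -0.002]
contact_force: [0.8, -0.5, 0.1]
grip_width: 0.0002
```

Run:
```python
from h import *
plan([.572,-.296,.093],down(3.3))
f=grab_frame("wrist"); cv2.imwrite("pics/e1.png",f["color"])
```

```text
t 6.3 pos [ 0.5685 -0.2802  0.158 ] F [ 0.8 -0.5  0.1] g 0.0002
tot tool mm [-16.6   3.   64.9] rot [-0.008 -0.01   0.008] n 2
[-8.3, 1.5, 32.4] [-0.004, -0.005, 0.004]
[-8.1, 1.4, 32.5] [-0.004, -0.005, 0.004]
```

View pics/e1.png

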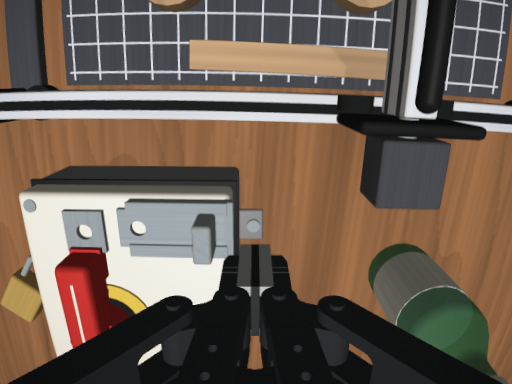

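Call:
play_rows([
  [-14,6,0,-0.008,-0.008,0.008,255],
  [0,2,10,0,0,0,255],
  [0,0,25,0,0,0,255],
  [0,0,25,0,0,0,255],
  [0,0,0,0,0,0,255],
])

```text
clock: 6.85
tcp_pos: [0.5768, -0.3003, 0.0979]
orientation: [2.163, 2.271, 0.002]
contact_force: [0.4, 0.0, -0.4]
grip_width: -0.0
```

Run:
```python
from h import *
plan([.572,-.296,.094],down(3.3))
```

```text
t 6.85 pos [ 0.5768 -0.3003  0.0979] F [ 0.4  0.  -0.4] g -0.0
tot tool mm [ 4.6 -4.6  3.9] rot [ 0.004  0.003 -0.009] n 1
[4.6, -4.6, 3.9] [0.004, 0.003, -0.009]
```

Call:
play_rows([
  [4,-5,2,0.004,0,-0.009,255],
  [0,-8,0,0,0,0,255],
  [0,-8,0,0,0,0,255],
  [0,-8,0,0,0,0,255],
  [0,-6,0,0,0,0,255],
])

```text
clock: 7.35
tcp_pos: [0.5412, -0.3001, 0.0997]
orientation: [2.152, 2.277, 0.0]
contact_force: [2.1, -0.9, -1.5]
grip_width: -0.0
```

Run:
```python
from h import *
plan([.522,-.296,.095],down(3.3))
f=grab_frame("wrist"); cv2.imwrite("pics/e2.png",f["color"])
```

```text
t 7.35 pos [ 0.5412 -0.3001  0.0997] F [ 2.1 -0.9 -1.5] g -0.0
tot tool mm [  5.2 -19.    4.5] rot [ 0.006  0.006 -0.001] n 1
[5.2, -19.0, 4.5] [0.006, 0.006, -0.001]
```

View pics/e2.png

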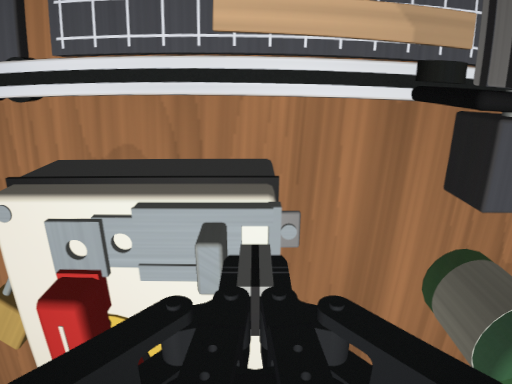

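Call:
play_rows([
  [2,-7,2,0.004,0.004,0,255],
  [1,-7,1,0,0,0,255],
  [0,-5,0,0,0,0,255],
])

```text
clock: 7.7
tcp_pos: [0.5215, -0.2991, 0.098]
orientation: [2.154, 2.278, 0.001]
contact_force: [8.1, 0.5, -1.5]
grip_width: 0.0001
```

Call:
play_rows([
  [0,-4,0,0,0,0,255],
  [0,-4,0,0,0,0,255],
])

```text
clock: 7.9
tcp_pos: [0.5215, -0.2987, 0.0993]
orientation: [2.141, 2.271, 0.02]
contact_force: [13.6, -0.7, -9.0]
grip_width: -0.0002
```

Run:
```python
from h import *
plan([.522,-.296,.095],down(3.3))
f=grab_frame("wrist"); cv2.imwrite("pics/e3.png",f["color"])
```

```text
t 7.9 pos [ 0.5215 -0.2987  0.0993] F [13.6 -0.7 -9. ] g -0.0002
tot tool mm [2.7 0.5 4.3] rot [0.023 0.006 0.001] n 1
[2.7, 0.5, 4.3] [0.023, 0.006, 0.001]
```

View pics/e3.png

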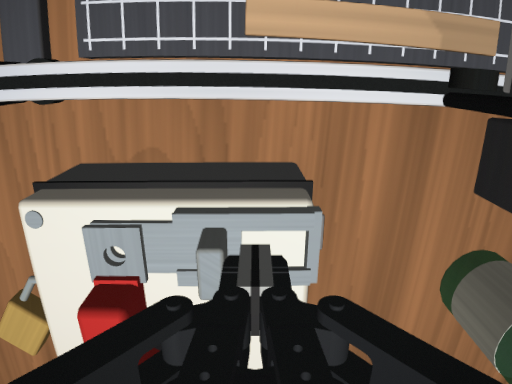

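Call:
play_rows([
  [0,8,0,0,0,0,255],
  [0,8,-5,0,0,0,255],
  [0,0,-40,0,0,0,255],
  [-15,-10,-40,0,0,0,255],
  [-30,-20,-30,0,0,0,255],
])

```text
clock: 8.45
tcp_pos: [0.5071, -0.3365, 0.2124]
orientation: [2.139, 2.295, 0.019]
contact_force: [0.1, -0.3, -1.1]
grip_width: 0.0001
```

Call:
play_rows([
  [-25,-25,-10,0,0,0,255],
  [0,0,0,0,0,0,255],
])

```text
clock: 8.65
tcp_pos: [0.4815, -0.3699, 0.2276]
orientation: [2.142, 2.284, 0.014]
contact_force: [1.0, 0.6, -0.3]
grip_width: -0.0
```

Run:
```python
from h import *
st()
f=grab_frame("wrist"); cv2.imwrite("pics/e4.png",f["color"])
cv2.imwrite("pics/e5.png",cv2.resize(f["color"][20:220,180:400],None,fx=3,fy=3,interpolation=cv2.INTER_CUBIC))
print(proj(f,(.4523,-.3031,.095)))
```

```text
{'clock': np.float64(8.65), 'joints': array([ 0.9227,  0.406 , -0.4792,  1.7108,  0.2029,  1.063 ,  0.4441]), 'tcp_pos': array([ 0.4815, -0.3699,  0.2276]), 'orientation': array([2.1421, 2.2844, 0.0143]), 'contact_force': array([ 0.9501,  0.5874, -0.3086]), 'moment': array([-0.0487,  0.0694,  0.002 ]), 'grip_width': np.float64(-0.0)}
(np.float64(220.84904600218744), np.float64(98.7617984749848))
```

View pics/e4.png

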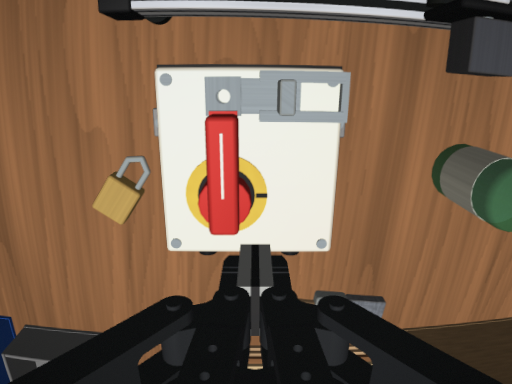

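Run:
```python
from h import *
f=grab_frame("wrist"); cv2.imwrite("pics/e5.png",cv2.resize(f["color"][75:125,195:255],None,fx=11,fy=11,interpolation=cv2.INTER_CUBIC))
f=grab_frame("top"); cv2.imwrite("pics/e6.png",cv2.resize(f["color"][95:245,190:335],None,fx=4,fy=4,interpolation=cv2.INTER_CUBIC))
```

```text
(no output)
```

View pics/e5.png

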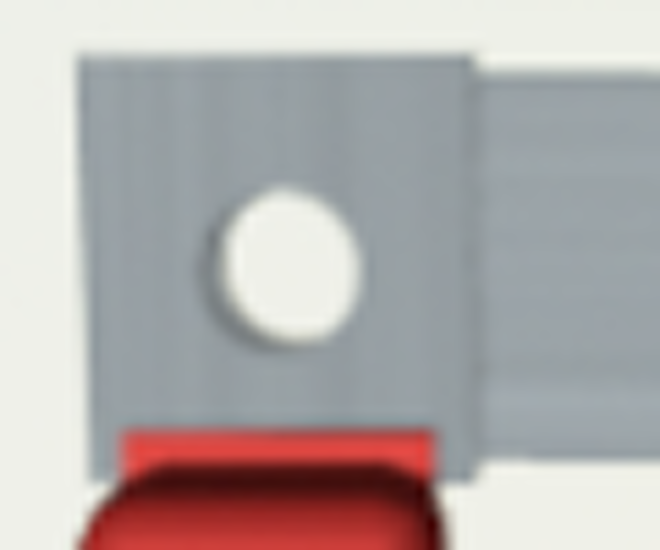

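View pics/e6.png

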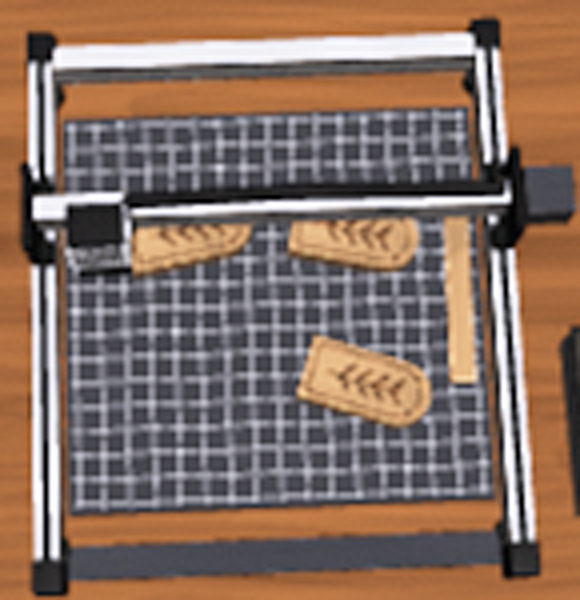

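Run:
```python
from h import *
f=grab_frame("wrist"); o,d=ray(f,222,98); print(o,d/abs(d[2])*8)
# gantry geometry from top
f=grab_frame("top"); P=cloud(f); c=f["color"]
m=(P[...,2]>.098)&(P[...,2]<.112)&(P[...,1]>-.2)&(P[...,1]<.25)&(P[...,0]>.4)&(P[...,0]<.9)
q=P[m]; print("beam top",len(q),np.percentile(q[:,0],[1,50,99]),np.percentile(q[:,1],[1,99]))
p=np.polyfit(q[:,1],q[:,0],1); print("slope",p)
for n,u,v,z in(("bedNL",208,222,.02),("bedNR",314,219,.02),("bedFL",206,125,.02),("bedFR",307,122,.02)):
    print(n,onplane(f,u,v,z).round(4))
# board
for n,u,v in(("b",133,164),("b",179,170),("b",168,226),("b",120,220)): print(n,onplane(f,u,v,.008).round(4))
```

```text
[ 0.47710597 -0.28428987  0.36855496] [-0.60537017 -0.33996296 -8.        ]
beam top 364 [0.59303315 0.64415222 0.66275518] [-0.19491781  0.18697944]
slope [-0.03223839  0.64278606]
bedNL [0.3965 0.1568 0.02  ]
bedNR [ 0.4071 -0.2113  0.02  ]
bedFL [0.7502 0.1722 0.02  ]
bedFR [ 0.7632 -0.1966  0.02  ]
b [0.6064 0.4329 0.008 ]
b [0.5844 0.2664 0.008 ]
b [0.3835 0.2974 0.008 ]
b [0.4042 0.4663 0.008 ]
```

Run:
```python
from h import *
plan([.592,-.02,.20],down(2))
```

```text
t 8.9 pos [ 0.4854 -0.3627  0.2251] F [0.8 0.4 1. ] g -0.0003
tot tool mm [333.7 131.3  28.4] rot [ 0.014 -0.005  0.039] n 8
[41.7, 16.4, 3.6] [0.002, -0.001, 0.005]
[41.8, 16.2, 3.5] [0.002, -0.001, 0.005]
[41.9, 16.0, 3.4] [0.002, -0.001, 0.005]
[42.0, 15.8, 3.4] [0.002, -0.001, 0.005]
[42.0, 15.6, 3.3] [0.002, -0.001, 0.005]
[42.1, 15.4, 3.3] [0.002, -0.001, 0.005]
[42.2, 15.2, 3.2] [0.002, -0.001, 0.005]
[42.3, 15.0, 3.2] [0.002, -0.001, 0.005]
```

Call:
play_rows([
  [42,16,3,0.002,0,0.005,255],
  [42,16,3,0.002,0,0.005,255],
  [42,16,3,0.002,0,0.005,255],
  [42,16,3,0.002,0,0.005,255],
  [42,16,3,0.002,0,0.005,255],
])

```text
clock: 9.4
tcp_pos: [0.5521, -0.1437, 0.2072]
orientation: [-2.17, -2.263, -0.003]
contact_force: [0.8, 0.6, -0.1]
grip_width: -0.0001
```

Call:
play_rows([
  [42,15,3,0.002,0,0.005,255],
  [42,15,3,0.002,0,0.005,255],
  [38,15,3,0.002,0,0.005,255],
  [0,0,0,0,0,0,255],
  [0,0,0,0,0,0,255],
])

```text
clock: 9.9
tcp_pos: [0.5918, 0.0027, 0.1951]
orientation: [-2.151, -2.262, 0.003]
contact_force: [-0.1, -1.1, -0.0]
grip_width: 0.0003
```

Run:
```python
from h import *
plan([.592,-.02,.08],down(2))
f=grab_frame("wrist"); cv2.imwrite("pics/g1.png",f["color"])
```

```text
t 9.9 pos [0.5918 0.0027 0.1951] F [-0.1 -1.1 -0. ] g 0.0003
tot tool mm [-24.2   0.9 114.8] rot [-0.016 -0.013  0.015] n 3
[-8.1, 0.3, 38.3] [-0.005, -0.004, 0.005]
[-7.9, 0.1, 38.3] [-0.005, -0.004, 0.005]
[-7.7, -0.0, 38.3] [-0.005, -0.004, 0.005]
```

View pics/g1.png

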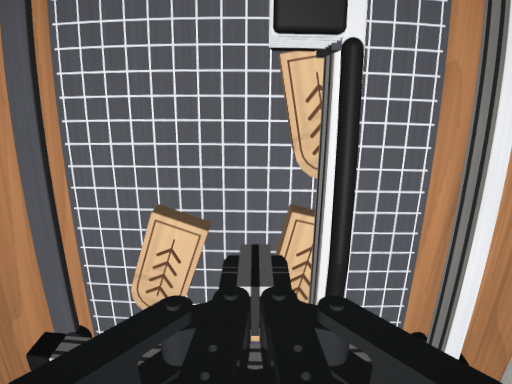

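Call:
play_rows([
  [-12,0,36,-0.005,-0.004,0.005,255],
  [-10,0,36,-0.005,-0.004,0.005,255],
  [-2,0,36,-0.005,-0.004,0.005,255],
  [0,0,5,0,0,0,255],
  [0,0,0,0,0,0,255],
])

```text
clock: 10.45
tcp_pos: [0.5921, -0.0244, 0.0799]
orientation: [2.186, 2.254, 0.002]
contact_force: [0.5, -1.2, 1.0]
grip_width: -0.0002
```

Run:
```python
from h import *
plan([.62,-.02,.08],down(2))
```

```text
t 10.45 pos [ 0.5921 -0.0244  0.0799] F [ 0.5 -1.2  1. ] g -0.0002
tot tool mm [ 3.5 28.1 -0. ] rot [ 0.002  0.    -0.004] n 1
[3.5, 28.1, -0.0] [0.002, 0.0, -0.004]
```

Call:
play_rows([
  [1,12,0,0,0,0,255],
  [0,12,0,0,0,0,255],
  [0,14,0,0,0,0,255],
  [0,16,0,0,0,0,255],
  [0,18,0,0,0,0,255],
])

```text
clock: 10.95
tcp_pos: [0.6666, -0.0217, 0.0854]
orientation: [-2.188, -2.254, 0.004]
contact_force: [-3.9, 0.6, -2.4]
grip_width: 0.0
```

Call:
play_rows([
  [0,18,0,0,0,0,255],
  [0,18,0,0,0,0,255],
  [0,16,0,0,0,0,255],
  [0,12,0,0,0,0,255],
])

```text
clock: 11.35
tcp_pos: [0.7322, -0.0191, 0.0868]
orientation: [-2.183, -2.25, 0.013]
contact_force: [-3.5, -1.1, -2.2]
grip_width: -0.0003
```

Run:
```python
from h import *
plan([.75,-.02,.08],down(2))
f=grab_frame("top"); cv2.imwrite("pics/g2.png",cv2.resize(f["color"][85:245,190:335],None,fx=3.7,fy=3.7,interpolation=cv2.INTER_CUBIC))
```

```text
t 11.35 pos [ 0.7322 -0.0191  0.0868] F [-3.5 -1.1 -2.2] g -0.0003
tot tool mm [-1.4 17.9  6.7] rot [-0.011  0.001 -0.005] n 1
[-1.4, 17.9, 6.7] [-0.011, 0.001, -0.005]
```

View pics/g2.png

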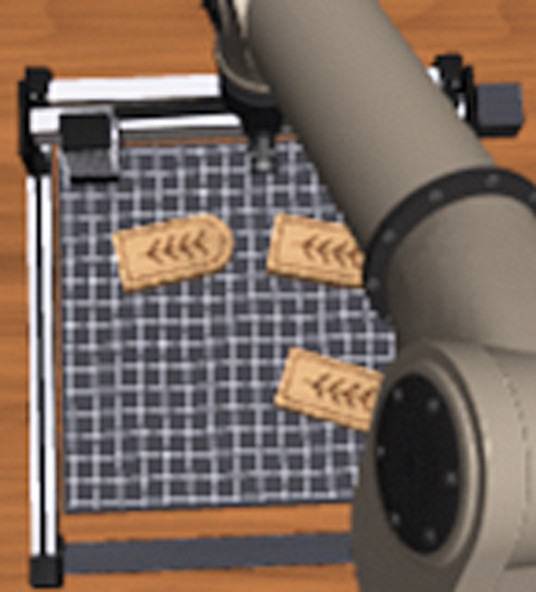

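Gantry is close to its stop; keep pushing gently until force rises.

Call:
play_rows([
  [0,8,2,-0.005,0,0,255],
  [0,8,2,0,0,0,255],
  [0,6,1,0,0,0,255],
])

```text
clock: 11.7
tcp_pos: [0.7477, -0.0183, 0.085]
orientation: [-2.177, -2.243, 0.033]
contact_force: [-36.0, -2.5, 25.3]
grip_width: -0.0001
```

Call:
play_rows([
  [0,5,1,0,0,0,255],
  [0,5,0,0,0,0,255],
])

```text
clock: 11.9
tcp_pos: [0.747, -0.0184, 0.0856]
orientation: [-2.166, -2.233, 0.065]
contact_force: [-20.5, -1.6, 8.7]
grip_width: 0.0001
```

Call:
play_rows([
  [0,5,0,0,0,0,255],
  [0,5,0,0,0,0,255],
])

```text
clock: 12.1
tcp_pos: [0.7466, -0.0184, 0.0859]
orientation: [-2.153, -2.222, 0.095]
contact_force: [-22.0, -0.6, 11.4]
grip_width: -0.0004
```

Call:
play_rows([
  [0,-10,0,-0.03,0,0,255],
  [0,-20,0,-0.06,0,0,255],
  [0,-20,-30,0,0,0,200],
  [0,-30,-40,0,0,0,100],
  [0,-30,-40,0,0,0,50],
])

```text
clock: 12.6
tcp_pos: [0.6344, -0.0204, 0.1959]
orientation: [2.173, 2.244, 0.01]
contact_force: [0.5, -0.8, 1.4]
grip_width: 0.0432
```

Call:
play_rows([
  [0,-35,-35,0,0,0,0],
  [0,-35,-35,0,0,0,0],
  [0,-30,-30,0,0,0,0],
  [0,0,0,0,0,0,0],
])

```text
clock: 13.0
tcp_pos: [0.5341, -0.0213, 0.3066]
orientation: [2.159, 2.234, 0.03]
contact_force: [1.2, 0.4, 0.1]
grip_width: 0.0854
```

Run:
```python
from h import *
st()
f=grab_frame("wrist"); cv2.imwrite("pics/g3.png",f["color"])
f=grab_frame("top"); cv2.imwrite("pics/g4.png",f["color"])
```

```text
{'clock': np.float64(13.0), 'joints': array([ 0.4538,  0.212 , -0.6225,  1.7907,  0.1528,  1.1459, -0.1829]), 'tcp_pos': array([ 0.5341, -0.0213,  0.3066]), 'orientation': array([2.1594, 2.2337, 0.0296]), 'contact_force': array([1.1732, 0.3598, 0.0975]), 'moment': array([-0.0025, -0.0648, -0.0613]), 'grip_width': np.float64(0.0854)}
```

View pics/g3.png

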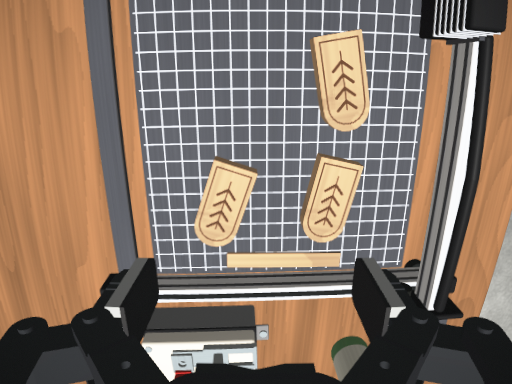

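View pics/g4.png

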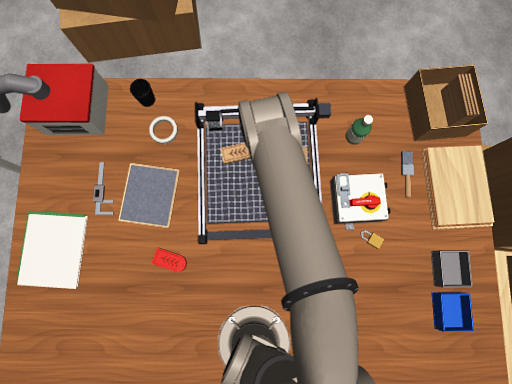

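```bash
cat > kin.py <<'E'
import numpy as np, itertools, json
from scipy.spatial.transform import Rotation as R
from scipy.optimize import least_squares
D=[([ 1.1289,0.4778,0.0223,1.5565,-0.0115,1.1092,-0.0831],[0.221,-0.6372,0.2303],[-3.0962,-.5217,.0007]),
([0.7116,0.2858,-0.1182,1.6647,0.0357,1.1936,-0.565],[0.444,-0.3915,0.3046],[-3.0719,-.6561,.0004]),
([0.6221,0.5378,-0.1235,1.7878,0.0892,0.8157,-0.7094],[0.5038,-0.3682,0.1015],[3.072,.6329,.0049]),
([0.708,0.5145,-0.2537,1.8399,0.1745,0.8016,-0.2856],[0.4888,-0.3484,0.1015],[2.809,1.3924,.0048]),
([0.8186,0.4966,-0.3833,1.8923,0.2531,0.7911,0.167],[0.4659,-0.3387,0.1015],[2.3576,2.0644,.005]),
([0.8692,0.4919,-0.4336,1.9111,0.281,0.7859,0.3486],[0.456,-0.3383,0.1015],[2.1399,2.2854,.0083]),
([0.9672,0.3652,-0.4587,1.6687,0.1747,1.1361,0.5274],[0.4579,-0.398,0.2675],[2.1404,2.2833,.0049]),
([0.9227,0.406,-0.4792,1.7108,0.2029,1.063,0.4441],[0.4815,-0.3699,0.2276],[2.1421,2.2844,.0143]),
([0.4538,0.212,-0.6225,1.7907,0.1528,1.1459,-0.1829],[0.5341,-0.0213,0.3066],[2.1594,2.2337,.0296])]
def fk(q,x,s):
    yaw,h,L1,L2,L3,a1,a2,a3,y7=x
    M=R.from_euler('z',yaw); p=np.array([0,0,h])
    M=M*R.from_euler('z',s[0]*q[0]); M=M*R.from_euler('y',q[1]); M=M*R.from_euler('z',s[1]*q[2])
    p=p+M.apply([a1,0,L1]); M=M*R.from_euler('y',q[3]); p=p+M.apply([a2,0,0])
    M=M*R.from_euler('z',s[2]*q[4]); p=p+M.apply([0,0,L2]); M=M*R.from_euler('y',q[5]); p=p+M.apply([a3,0,0])
    M=M*R.from_euler('z',s[3]*q[6]+y7); p=p+M.apply([0,0,L3]); return p,M
def res(x,s):
    e=[]
    for q,p,w in D:
        pp,M=fk(q,x,s); e+=list(pp-p)+list(.5*(M.inv()*R.from_rotvec(w)).as_rotvec())
    return np.array(e)
if __name__=="__main__":
    best=None
    for s in itertools.product([1,-1],repeat=4):
        for y7 in(0,1.57,3.14,-1.57):
            yaw=-2.365 if s[0]>0 else -.107
            o=least_squares(res,[yaw,.35,.4,.4,.25,0,0,0,y7],args=(s,))
            if best is None or o.cost<best[0]: best=(o.cost,s,o.x.tolist())
    print(best, np.abs(res(np.array(best[2]),best[1])).max()); json.dump(best,open("kin.json","w"))
E
python3 kin.py
```

```text
(np.float64(5.9431135207191154e-05), (-1, -1, -1, -1), [-0.09691478181295238, 0.2286613676765576, 0.5748694912018734, 0.4940467998339344, 0.2931314110105164, -0.029071670317210335, 0.010586472061653578, 0.0007176897259510013, 1.4738658479030025]) 0.005802700670756
```

```bash
cat > signs.py <<'E'
from h import *
def signs(f,z=.044,verbose=True,zt=.006):
    P=cloud(f); h=cv2.cvtColor(f["color"],cv2.COLOR_BGR2HSV)
    m=(abs(P[...,2]-z)<zt)&(h[...,0]>8)&(h[...,0]<25)&(h[...,1]>50)&(f["color"][...,2]>100)&(P[...,1]<.19)&(P[...,1]>-.2)
    m=cv2.morphologyEx(m.astype(np.uint8),cv2.MORPH_CLOSE,np.ones((7,7))); m=cv2.morphologyEx(m,cv2.MORPH_OPEN,np.ones((3,3)))
    out=[]
    for c in cv2.findContours(m,cv2.RETR_EXTERNAL,cv2.CHAIN_APPROX_NONE)[0]:
        if cv2.contourArea(c)<300: continue
        q=np.array([onplane(f,*p[0],z)[:2] for p in c])*1000; rr=cv2.minAreaRect(q.astype(np.float32))
        b=cv2.boxPoints(rr); e=[b[1]-b[0],b[2]-b[1]]; L=e[0] if np.linalg.norm(e[0])>np.linalg.norm(e[1]) else e[1]
        L=L/np.linalg.norm(L); L=-L if L[1]>0 else L   # sign x axis (to top) points -y
        # half-round test: width at each end
        ct=np.array(rr[0]); t=(q-ct)@L; n=(q-ct)@np.array([-L[1],L[0]])
        wt=np.ptp(n[t>46]) if (t>46).any() else 0; wf=np.ptp(n[t<-46]) if (t<-46).any() else 0
        uv=c.reshape(-1,2).mean(0)
        out.append((ct/1000,np.degrees(np.arctan2(L[1],L[0])),np.array(rr[1]),wt,wf,uv))
        if verbose: print("c",ct.round(1),"xdir",round(out[-1][1],1),"size",np.round(sorted(rr[1]),1),"wtop",round(wt,1),"wfoot",round(wf,1),"px",uv.round())
    return out
if __name__=="__main__":
    signs(grab_frame("wrist"))
E
python3 signs.py
```

```text
c [504.8 -93.6] xdir -107.1 size [ 56.  112.1] wtop 38.6 wfoot 55.5 px [223. 202.]
c [639.9 -84.4] xdir -101.1 size [ 57.2 111.6] wtop 40.0 wfoot 56.4 px [331. 197.]
c [641.6  61.2] xdir -77.3 size [ 57.3 110.9] wtop 41.2 wfoot 56.5 px [343.  76.]
```

```bash
cat > ik.py <<'E'
from kin import *
import json
_,S,X=json.load(open("kin.json")); X=np.array(X)
lo=np.array([-2.96,-.34,-1.41,.24,-1.37,.17,-2.96]); hi=np.array([2.96,2.1,1.46,2.44,4.51,1.92,2.96])
def ik(p,Rt,q0):
    def e(q):
        pp,M=fk(q,X,S); return np.r_[(pp-p)*5,(M.inv()*Rt).as_rotvec(),.002*(q-q0)]
    o=least_squares(e,np.clip(q0,lo+.01,hi-.01),bounds=(lo,hi))
    pp,M=fk(o.x,X,S); return o.x,np.linalg.norm(pp-p)*1000,np.degrees(np.linalg.norm((M.inv()*Rt).as_rotvec())),np.minimum(o.x-lo,hi-o.x).min()
def frm(z,y):
    z=np.array(z,float);z/=np.linalg.norm(z);y=np.array(y,float);y=y-z*(y@z);y/=np.linalg.norm(y)
    return R.from_matrix(np.stack([np.cross(y,z),y,z],1))
def pickR(xd,a,flip=1):
    t=np.radians(xd); xs=np.array([np.cos(t),np.sin(t),0]); a=np.radians(a)
    z=-np.sin(a)*xs-np.cos(a)*np.array([0,0,1]); ys=np.array([-np.sin(t),np.cos(t),0])
    return frm(z,flip*ys)   # xd~-90 -> ys=(1,0)
def placeR(phi,a,flip=1):
    t=np.radians(phi); a=np.radians(a); d=np.array([np.cos(t),np.sin(t),0])
    # sign x=up, sign z=-d, sign y = z x x = -d x up
    y=np.cross(-d,[0,0,1]); return frm(np.cos(a)*d-np.sin(a)*np.array([0,0,1]),flip*y)
E
cat > ikt.py <<'E'
from ik import *
q0=np.array([ 0.4538,0.212,-0.6225,1.7907,0.1528,1.1459,-0.1829])
print("pick")
for flip in(1,-1):
  for a in(30,45):
    for n,c,xd in(("A",[.505,-.094],-107),("B",[.640,-.084],-101),("C",[.642,.061],-77)):
      for qq in (q0,):
        x,ep,er,mg=ik(np.array([c[0],c[1],.03]),pickR(xd,a,flip),qq); print(flip,a,n,round(ep,1),round(er,1),round(mg,2),x.round(2))
print("place")
seeds=[q0,np.array([-.6,.5,-.2,1.7,0,.9,0]),np.array([-.9,.5,.3,1.7,0,.9,1.5]),np.array([-.9,.5,.3,1.7,1.5,.9,-1.5]),np.array([-.9,.8,0,1.7,1.5,.9,1.5]),np.array([-.9,.8,0,1.7,-1,.9,-1.5])]
for flip in(1,-1):
  for a in(30,45):
    for phi in range(-180,180,20):
      b=None
      for s in seeds:
        x=ik(np.array([.495,.366,.085]),placeR(phi,a,flip),s)
        if b is None or x[1]+x[2]*3<b[1]+b[2]*3-.5 : b=x
      if b[1]<4 and b[2]<2: print(flip,a,phi,round(b[1],1),round(b[2],1),round(b[3],2),b[0].round(2))
E
python3 ikt.py
```

```text
pick
1 30 A 0.0 0.0 0.38 [ 0.93  0.73 -0.76  2.06 -0.09  0.57  0.08]
1 30 B 0.0 0.0 0.56 [ 0.72  0.84 -0.69  1.76 -0.04  0.73  0.04]
1 30 C 0.0 0.0 0.67 [ 0.49  0.89 -0.74  1.69  0.06  0.86  0.12]
1 45 A 0.0 0.0 0.4 [ 1.13  0.92 -0.9   2.04 -0.16  0.62  0.25]
1 45 B 0.0 0.0 0.59 [ 0.88  0.99 -0.82  1.73 -0.16  0.79  0.21]
1 45 C 0.0 0.0 0.58 [ 0.61  1.02 -0.83  1.64 -0.07  0.96  0.27]
-1 30 A 0.0 0.0 0.01 [ 1.24  1.2  -1.4   2.06  0.92  0.86  2.3 ]
-1 30 B 0.0 0.0 0.07 [ 1.    1.24 -1.34  1.76  0.82  0.96  2.48]
-1 30 C 0.0 0.0 0.46 [ 0.05  0.75 -0.04  1.69 -0.57  0.97 -2.5 ]
-1 45 A 0.0 0.0 0.0 [ 1.34  1.36 -1.41  2.04  0.76  0.81  2.53]
-1 45 B 0.0 0.0 0.0 [ 1.09  1.4  -1.41  1.73  0.71  0.95  2.64]
-1 45 C 0.0 0.0 0.57 [ 0.2   0.85 -0.15  1.64 -0.67  1.13 -2.39]
place
1 30 -180 0.0 0.0 0.13 [-0.42  1.01 -0.24  1.29 -0.28  1.79 -2.15]
1 30 -160 0.0 0.0 0.0 [-0.54  1.05 -0.21  1.2  -0.09  1.92 -1.96]
1 30 -120 0.0 0.0 0.0 [-0.81  1.03 -0.08  1.22  0.31  1.92 -1.48]
1 30 -100 0.0 0.0 0.08 [-0.83  0.99 -0.22  1.33  0.58  1.84 -1.38]
1 30 -80 0.0 0.0 0.2 [-0.87  0.93 -0.28  1.48  0.81 
[... 3616 characters left out ...]
5  1.13  1.28  1.87 -0.42  0.71 -2.87]
-1 45 -20 0.0 0.0 0.18 [-1.89  1.07  1.28  2.03 -0.69  0.4  -2.35]
-1 45 0 0.0 0.0 0.27 [-1.1   0.52  0.12  2.17  1.72  0.54  2.11]
-1 45 20 0.0 0.0 0.17 [-0.67  0.49 -0.25  2.27  2.28  0.53  2.02]
-1 45 40 0.0 0.0 0.15 [-0.32  0.51 -0.47  2.29  2.85  0.42  1.94]
-1 45 60 0.0 0.0 0.07 [ 0.37  1.04 -1.34  2.24  2.09  0.55 -2.86]
-1 45 80 0.0 0.0 0.0 [ 0.22  0.73 -0.87  2.13 -1.04  0.17  0.43]
-1 45 100 0.0 0.0 0.27 [ 0.3   0.88 -1.01  1.98 -0.15  0.44 -0.13]
-1 45 120 0.0 0.0 0.45 [ 0.22  0.92 -0.96  1.82 -0.1   0.77  0.08]
-1 45 140 0.0 0.0 0.48 [ 0.12  0.97 -0.93  1.66 -0.01  1.07  0.24]
-1 45 160 0.0 0.0 0.5 [ 0.01  1.03 -0.91  1.51  0.09  1.34  0.41]
```

```bash
cat > pick.py <<'E'
import sys
from h import *
from ik import pickR
# args: cx cy xdir alpha back_mm xg z
cx,cy,xd,al,back,xg,z=map(float,sys.argv[1:8])
Rt=pickR(xd,al); Rt=R.from_quat(Rt.as_quat()); t=np.radians(xd)
p=np.array([cx+xg/1000*np.cos(t),cy+xg/1000*np.sin(t),z])-back/1000*Rt.as_matrix()[:,2]
print("target",p.round(4)); plan(p,Rt)
E
python3 pick.py .505 -.094 -107 35 90 2 .027
```

```text
target [ 0.4893 -0.1453  0.1007]
t 13.15 pos [ 0.5348 -0.022   0.3015] F [ 0.6 -0.2 -1.1] g 0.0854
tot tool mm [-119.8  -55.8  200.2] rot [-0.069  0.609  0.329] n 6
[-20.0, -9.3, 33.4] [-0.012, 0.102, 0.055]
[-23.7, -8.5, 31.1] [-0.012, 0.102, 0.055]
[-27.2, -7.4, 28.4] [-0.012, 0.102, 0.055]
[-30.3, -6.1, 25.4] [-0.012, 0.102, 0.055]
[-33.0, -4.7, 22.1] [-0.012, 0.102, 0.055]
[-35.3, -3.0, 18.6] [-0.012, 0.102, 0.055]
```

Call:
play_rows([
  [-20,-9,33,-0.012,0.102,0.055,0],
  [-24,-8,31,-0.012,0.102,0.055,0],
  [-27,-7,28,-0.012,0.102,0.055,0],
  [-30,-6,25,-0.012,0.102,0.055,0],
  [-33,-5,18,-0.012,0.102,0.055,0],
])

```text
clock: 13.65
tcp_pos: [0.5098, -0.1188, 0.1359]
orientation: [-2.171, -1.723, -0.627]
contact_force: [1.0, -0.4, -0.8]
grip_width: 0.0854
```

Call:
play_rows([
  [-20,-2,8,-0.012,0.09,0.05,0],
  [0,0,0,0,0,0,0],
])

```text
clock: 13.85
tcp_pos: [0.5011, -0.1381, 0.1088]
orientation: [-2.159, -1.589, -0.713]
contact_force: [-0.8, 0.1, -0.3]
grip_width: 0.0853
```

```bash
python3 pick.py .505 -.094 -107 35 70 2 .027; python3 signs.py
python3 - <<'E'
from h import *
f=grab_frame("wrist"); cv2.imwrite("pics/h1.png",f["color"])
E
```

```text
target [ 0.4927 -0.1343  0.0843]
t 13.85 pos [ 0.5011 -0.1381  0.1088] F [-0.8  0.1 -0.3] g 0.0853
tot tool mm [-13.5  -9.3  20.3] rot [ 0.008 -0.023 -0.003] n 1
[-13.5, -9.3, 20.3] [0.008, -0.023, -0.003]
c [504.6 -95. ] xdir -106.9 size [ 55.7 111. ] wtop 40.0 wfoot 55.0 px [241. 210.]
c [639.1 -86.2] xdir -100.3 size [ 58.8 112.6] wtop 42.6 wfoot 58.3 px [409. 149.]
c [643.4  42.5] xdir -80.6 size [62.9 81.5] wtop 0 wfoot 0 px [346.  23.]
```

View pics/h1.png

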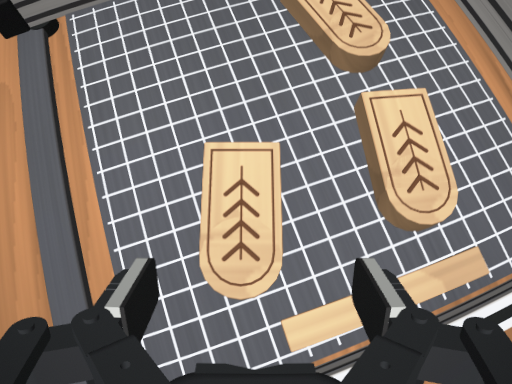

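Call:
play_rows([
  [-13,-9,10,0.008,-0.02,0,0],
  [0,0,10,0,0,0,0],
  [0,0,0,0,0,0,0],
])

```text
clock: 14.25
tcp_pos: [0.4977, -0.1262, 0.0888]
orientation: [-2.156, -1.626, -0.685]
contact_force: [-0.1, -0.1, 0.5]
grip_width: 0.0853
```

```bash
python3 pick.py .505 -.0945 -107 35 0 2 .027
```

```text
target [ 0.5044 -0.0964  0.027 ]
t 14.25 pos [ 0.4977 -0.1262  0.0888] F [-0.1 -0.1  0.5] g 0.0853
tot tool mm [-10.3  -2.3  68.1] rot [-0.002  0.002  0.018] n 2
[-5.2, -1.2, 34.0] [-0.001, 0.001, 0.009]
[-5.2, -1.2, 34.0] [-0.001, 0.001, 0.009]
```

Call:
play_rows([
  [-9,-2,20,0,0,0.018,0],
  [-2,0,25,0,0,0,0],
  [0,0,14,0,0,0,0],
  [0,0,0,0,0,0,0],
])

```text
clock: 14.65
tcp_pos: [0.5067, -0.0976, 0.0357]
orientation: [-2.163, -1.62, -0.68]
contact_force: [-0.4, 0.1, -0.2]
grip_width: 0.0852
```

```bash
python3 pick.py .505 -.0945 -107 35 0 2 .027
```

```text
target [ 0.5044 -0.0964  0.027 ]
t 14.65 pos [ 0.5067 -0.0976  0.0357] F [-0.4  0.1 -0.2] g 0.0852
tot tool mm [-4.5 -2.6  7.4] rot [-0.001  0.006  0.011] n 1
[-4.5, -2.6, 7.4] [-0.001, 0.006, 0.011]
```

Call:
play_rows([
  [-4,-2.5,6,0,0.005,0.011,0],
  [0,0,1,0,0,0,50],
  [0,0,0,0,0,0,120],
  [0,0,0,0,0,0,120],
  [0,0,0,0,0,0,120],
], force=40)

```text
clock: 15.15
tcp_pos: [0.5063, -0.0972, 0.0297]
orientation: [-2.169, -1.609, -0.684]
contact_force: [-0.3, 0.6, -1.9]
grip_width: 0.055
```

```bash
cat > rel.py <<'E'
import sys,json
from h import *
# record sign pose in tool at grasp: args cx cy xd
cx,cy,xd=map(float,sys.argv[1:4]); o=st()
Rm=R.from_rotvec(o["orientation"]); y=Rm.as_matrix()[:,1]; y2=np.array([y[0],y[1],0]);y2/=np.linalg.norm(y2)
M=np.stack([np.cross(y2,[0,0,1]),y2,[0,0,1]],1)  # sign x=y×z
Rrel=Rm.inv()*R.from_matrix(M)
# centre: keep measured position along sign x, centred in jaws along y
x=M[:,0]; p=np.array(o["tcp_pos"]); c=np.array([cx,cy,.032]); d=c-p; c=p+x*(d@x)+np.array([0,0,1])*(.032-p[2])
prel=Rm.inv().apply(c-p); print("along",d@x*1000,"tool tilt",np.degrees(np.arccos(-Rm.as_matrix()[2,2])),"xdir",np.degrees(np.arctan2(x[1],x[0])),"ytilt",np.degrees(np.arcsin(y[2])))
json.dump([prel.tolist(),Rrel.as_quat().tolist()],open("rel.json","w"))
E
python3 rel.py .505 -.0945 -107
```

```text
{'clock': np.float64(15.15), 'joints': array([ 0.9161,  0.7196, -0.6195,  2.0274, -0.3803,  0.6003,  0.4413]), 'tcp_pos': array([ 0.5063, -0.0972,  0.0297]), 'orientation': array([-2.1692, -1.6092, -0.6838]), 'contact_force': array([-0.2617,  0.5684, -1.8939]), 'moment': array([-0.7307,  0.3069, -0.004 ]), 'grip_width': np.float64(0.055)}
along -2.1803100362317243 tool tilt 34.83796816947895 xdir -106.92656594512121 ytilt 0.21245094751688265
```

Call:
play_rows([
  [8,0,-12,0,0,0,120],
  [17,0,-25,0,0,0,120],
  [23,0,-33,0,0,0,120],
  [23,0,-33,0,0,0,120],
  [23,0,-33,0,0,0,120],
])

```text
clock: 15.65
tcp_pos: [0.5019, -0.0971, 0.1991]
orientation: [-2.167, -1.601, -0.676]
contact_force: [1.3, -0.9, -1.5]
grip_width: 0.055
```

```bash
cat > place.py <<'E'
import sys,json
from h import *
# args: px py phi foot_height_above_board(m)  -> tcp target
px,py,phi,hh=map(float,sys.argv[1:5]); pr,qr=json.load(open("rel.json")); Rr=R.from_quat(qr)
t=np.radians(phi); d=np.array([np.cos(t),np.sin(t),0]); zs=-d; xs=np.array([0,0,1.]); ys=np.cross(zs,xs)
Rs=R.from_matrix(np.stack([xs,ys,zs],1)); Rt=Rs*Rr.inv()
c=np.array([px,py,.008+.056+hh]); p=c-Rt.apply(pr); print("target",p.round(4)); 
o=r.get_obs(); S=R.from_rotvec(o["orientation"])*Rr; M=S.as_matrix(); cs=np.array(o["tcp_pos"])+R.from_rotvec(o["orientation"]).apply(pr)
print("sign now centre",cs.round(4),"x axis",M[:,0].round(3),"foot z",(cs-M[:,0]*.056)[2].round(4))
plan(p,Rt,int(sys.argv[5]) if len(sys.argv)>5 else None)
E
python3 place.py .5225 .318 -60 .12
python3 - <<'E'
from h import *
f=grab_frame("wrist"); cv2.imwrite("pics/h2.png",f["color"])
f=grab_frame("top"); cv2.imwrite("pics/h3.png",f["color"])
E
```

```text
target [0.5237 0.316  0.1862]
sign now centre [ 0.5026 -0.0951  0.2014] x axis [-0.292 -0.956 -0.001] foot z 0.2015
t 15.65 pos [ 0.5019 -0.0971  0.1991] F [ 1.3 -0.9 -1.5] g 0.055
tot tool mm [321.4 -99.8 240.9] rot [-0.167 -1.477 -0.895] n 12
[26.8, -8.3, 20.1] [-0.014, -0.123, -0.075]
[29.6, -6.5, 16.5] [-0.014, -0.123, -0.075]
[31.8, -4.4, 12.6] [-0.014, -0.123, -0.075]
[33.3, -2.1, 8.6] [-0.014, -0.123, -0.075]
[34.2, 0.4, 4.4] [-0.014, -0.123, -0.075]
[34.4, 2.9, 0.2] [-0.014, -0.123, -0.075]
[33.8, 5.5, -4.0] [-0.014, -0.123, -0.075]
[32.6, 8.0, -8.0] [-0.014, -0.123, -0.075]
[30.7, 10.5, -11.7] [-0.014, -0.123, -0.075]
[28.1, 12.9, -15.2] [-0.014, -0.123, -0.075]
[25.0, 15.1, -18.3] [-0.014, -0.123, -0.075]
[21.4, 17.1, -20.9] [-0.014, -0.123, -0.075]
```

View pics/h2.png

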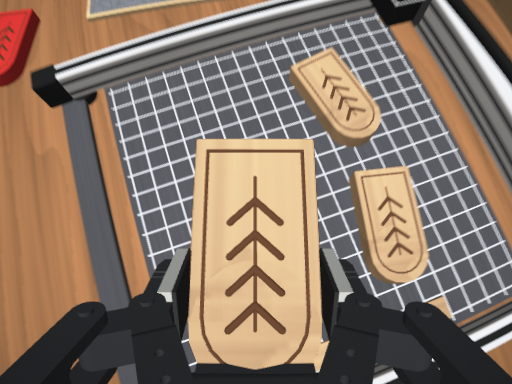

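View pics/h3.png

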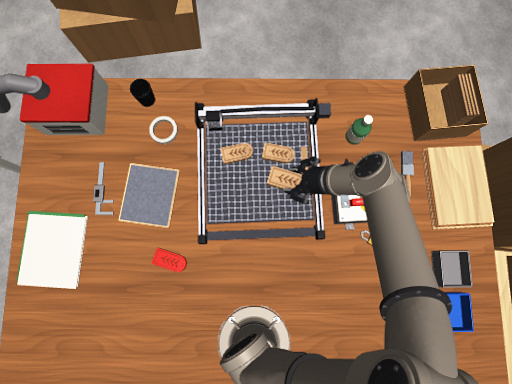

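Call:
play_rows([
  [27,-8,20,-0.014,-0.123,-0.075,120],
  [30,-6,16,-0.014,-0.123,-0.075,120],
  [32,-4,12,-0.014,-0.123,-0.075,120],
  [33,-2,8,-0.014,-0.123,-0.075,120],
  [34,0,4,-0.014,-0.123,-0.075,120],
])

```text
clock: 16.25
tcp_pos: [0.5183, 0.0573, 0.2001]
orientation: [2.104, 2.117, 0.148]
contact_force: [0.7, -0.3, -2.8]
grip_width: 0.055
```

```bash
python3 place.py .5225 .318 -60 .12
```

```text
target [0.5237 0.316  0.1862]
sign now centre [0.5182 0.0605 0.2007] x axis [-0.099 -0.798  0.594] foot z 0.1674
t 16.25 pos [0.5183 0.0573 0.2001] F [ 0.7 -0.3 -2.8] g 0.055
tot tool mm [259.    5.3   4.8] rot [-0.098 -0.853 -0.553] n 8
[32.4, 0.7, 0.6] [-0.012, -0.107, -0.069]
[32.1, 2.9, -2.8] [-0.012, -0.107, -0.069]
[31.4, 5.2, -6.2] [-0.012, -0.107, -0.069]
[30.1, 7.4, -9.4] [-0.012, -0.107, -0.069]
[28.4, 9.5, -12.4] [-0.012, -0.107, -0.069]
[26.2, 11.6, -15.2] [-0.012, -0.107, -0.069]
[23.5, 13.5, -17.7] [-0.012, -0.107, -0.069]
[20.5, 15.3, -19.8] [-0.012, -0.107, -0.069]
```

Call:
play_rows([
  [32,1,0,-0.012,-0.107,-0.069,120],
  [32,3,-3,-0.012,-0.107,-0.069,120],
  [31,5,-6,-0.012,-0.107,-0.069,120],
  [30,7,-9,-0.012,-0.107,-0.069,120],
  [28,9,-12,-0.012,-0.107,-0.069,120],
])

```text
clock: 16.75
tcp_pos: [0.5216, 0.2243, 0.1962]
orientation: [1.464, 2.03, -0.349]
contact_force: [0.7, -0.6, -2.5]
grip_width: 0.0551
```

```bash
python3 place.py .5225 .318 -60 .06;python3 - <<'E'
from h import *
o=st()
E
```

```text
target [0.5237 0.316  0.1262]
sign now centre [0.5208 0.2271 0.1948] x axis [-0.012 -0.323  0.946] foot z 0.1418
t 16.75 pos [0.5216 0.2243 0.1962] F [ 0.7 -0.6 -2.5] g 0.0551
tot tool mm [112.4  25.2   6.3] rot [-0.025 -0.29  -0.207] n 3
[37.5, 8.4, 2.1] [-0.008, -0.097, -0.069]
[36.8, 11.0, -1.4] [-0.008, -0.097, -0.069]
[35.7, 13.5, -4.8] [-0.008, -0.097, -0.069]
{'clock': np.float64(16.75), 'joints': array([-0.4389,  0.5029, -0.5617,  1.8574,  0.8825,  1.3514, -1.0948]), 'tcp_pos': array([0.5216, 0.2243, 0.1962]), 'orientation': array([ 1.4637,  2.0296, -0.3488]), 'contact_force': array([ 0.7025, -0.6113, -2.4845]), 'moment': array([0.6962, 0.3943, 0.0457]), 'grip_width': np.float64(0.0551)}
```

Call:
play_rows([
  [35,8,2,-0.008,-0.09,-0.065,120],
  [34,10,-1,-0.008,-0.09,-0.065,120],
  [30,11,-4,-0.008,-0.09,-0.065,120],
  [0,0,0,0,0,0,120],
  [0,0,0,0,0,0,120],
])

```text
clock: 17.25
tcp_pos: [0.5174, 0.3198, 0.1253]
orientation: [1.11, 1.958, -0.574]
contact_force: [0.9, 0.5, 0.1]
grip_width: 0.0548
```

```bash
python3 place.py .5225 .318 -60 .03;python3 - <<'E'
from h import *
for n in("scene","top","wrist"):
    f=grab_frame(n); cv2.imwrite(f"pics/i_{n}.png",f["color"])
E
```

```text
target [0.5237 0.316  0.0962]
sign now centre [0.5162 0.3218 0.1232] x axis [ 0.007 -0.009  1.   ] foot z 0.0672
t 17.25 pos [0.5174 0.3198 0.1253] F [0.9 0.5 0.1] g 0.0548
tot tool mm [20.   3.5 22.2] rot [ 0.008 -0.011  0.008] n 1
[20.0, 3.5, 22.2] [0.008, -0.011, 0.008]
```

View pics/i_scene.png

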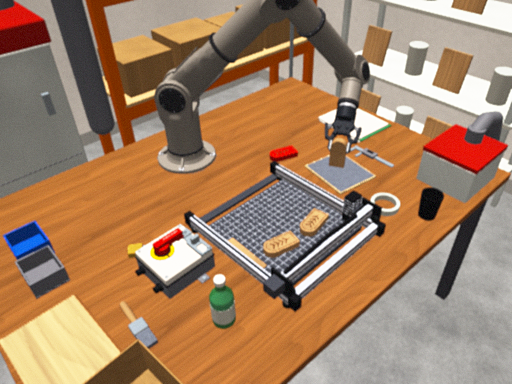

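View pics/i_wrist.png

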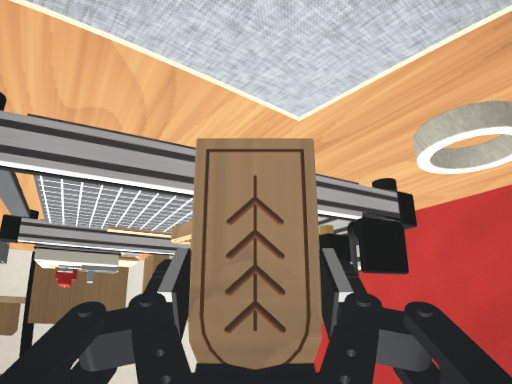

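Call:
play_rows([
  [20,3,20,0.008,-0.011,0.008,120],
  [8,1,6,0,0,0,120],
  [0,0,0,0,0,0,120],
])

```text
clock: 17.7
tcp_pos: [0.5285, 0.3132, 0.096]
orientation: [1.134, 1.933, -0.572]
contact_force: [-1.3, 0.3, -0.9]
grip_width: 0.0548
```

```bash
python3 place.py .5225 .318 -60 .003
```

```text
target [0.5237 0.316  0.0692]
sign now centre [0.5273 0.3152 0.0939] x axis [-0.011 -0.009  1.   ] foot z 0.0379
t 17.7 pos [0.5285 0.3132 0.096 ] F [-1.3  0.3 -0.9] g 0.0548
tot tool mm [24.7 -3.2 11.4] rot [ 0.    -0.002 -0.018] n 1
[24.7, -3.2, 11.4] [0.0, -0.002, -0.018]
```

Call:
play_rows([
  [12,-2,5,0,0,-0.015,120],
  [10,0,6,0,0,0,120],
  [0,0,0,0,0,0,120],
  [0,0,0,0,0,0,120],
])

```text
clock: 18.1
tcp_pos: [0.5262, 0.3153, 0.0737]
orientation: [1.124, 1.942, -0.577]
contact_force: [-0.0, -0.3, -2.0]
grip_width: 0.0547
```

```bash
python3 place.py .5225 .318 -60 .0
```

```text
target [0.5237 0.316  0.0662]
sign now centre [0.525  0.3173 0.0715] x axis [-0.003 -0.006  1.   ] foot z 0.0155
t 18.1 pos [0.5262 0.3153 0.0737] F [-0.  -0.3 -2. ] g 0.0547
tot tool mm [ 7.2 -1.9  2.8] rot [ 0.001 -0.004 -0.006] n 1
[7.2, -1.9, 2.8] [0.001, -0.004, -0.006]
```

Call:
play_rows([
  [4,0,2.8,0,-0.004,-0.005,120],
  [1.6,0,1.2,0,0,0,120],
  [0,0,0,0,0,0,120],
])

```text
clock: 18.4
tcp_pos: [0.5262, 0.3158, 0.0667]
orientation: [1.117, 1.942, -0.58]
contact_force: [-1.0, 0.6, -1.1]
grip_width: 0.0549
```

```bash
python3 place.py .5225 .318 -60 .0
```

```text
target [0.5237 0.316  0.0662]
sign now centre [0.525  0.3178 0.0645] x axis [-0.002 -0.001  1.   ] foot z 0.0085
t 18.4 pos [0.5262 0.3158 0.0667] F [-1.   0.6 -1.1] g 0.0549
tot tool mm [ 1.3 -2.1 -0.9] rot [ 0.002  0.    -0.001] n 1
[1.3, -2.1, -0.9] [0.002, 0.0, -0.001]
```

Call:
play_rows([
  [1.6,0,1.1,0,0,0,120],
  [0,0,0,0,0,0,120],
])

```text
clock: 18.6
tcp_pos: [0.5263, 0.3161, 0.0649]
orientation: [1.116, 1.942, -0.58]
contact_force: [-1.0, 0.4, -1.5]
grip_width: 0.055
```

Call:
play_rows([
  [0.8,0,0.6,0,0,0,120],
  [0,0,0,0,0,0,120],
])

```text
clock: 18.8
tcp_pos: [0.5263, 0.3162, 0.0649]
orientation: [1.116, 1.94, -0.58]
contact_force: [-0.4, -0.5, -2.0]
grip_width: 0.0553
```

Call:
play_rows([
  [1.2,0,0.9,0,0,0,120],
  [0.8,0,0.6,0,0,0,120],
])

```text
clock: 19.0
tcp_pos: [0.5264, 0.3162, 0.0649]
orientation: [1.116, 1.937, -0.581]
contact_force: [-2.6, 0.2, 5.9]
grip_width: 0.0545
```

```bash
python3 place.py .5225 .318 -60 .0
python3 - <<'E'
from h import *
f=grab_frame("wrist"); cv2.imwrite("pics/j1.png",f["color"])
E
```

```text
target [0.5237 0.316  0.0662]
sign now centre [0.5252 0.3182 0.0627] x axis [-0.006  0.002  1.   ] foot z 0.0067
t 19.0 pos [0.5264 0.3162 0.0649] F [-2.6  0.2  5.9] g 0.0545
tot tool mm [-0.4 -2.4 -1.8] rot [ 0.003  0.005 -0.003] n 1
[-0.4, -2.4, -1.8] [0.003, 0.005, -0.003]
```

View pics/j1.png

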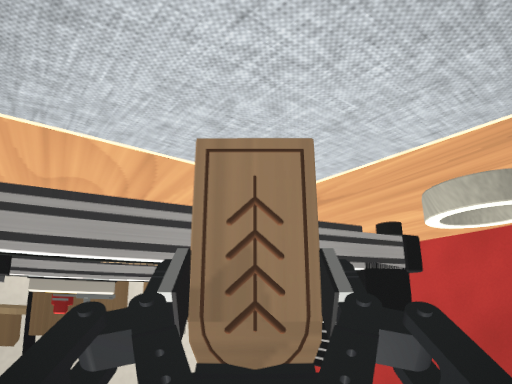

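Call:
play_rows([
  [-0.5,0,-0.4,0,0,0,80],
  [0,0,0,0,0,0,60],
  [0,0,0,0,0,0,30],
  [0,0,0,0,0,0,20],
])

```text
clock: 19.45
tcp_pos: [0.5267, 0.3162, 0.0653]
orientation: [1.116, 1.937, -0.58]
contact_force: [0.6, 0.8, 0.1]
grip_width: 0.0787
```

Call:
play_rows([
  [0,0,-15,0,0,0,20],
  [0,0,-25,0,0,0,20],
  [0,0,-35,0,0,0,20],
  [0,0,-35,0,0,0,0],
  [0,0,0,0,0,0,0],
])

```text
clock: 19.95
tcp_pos: [0.4774, 0.3985, 0.131]
orientation: [1.117, 1.939, -0.582]
contact_force: [-0.4, 0.4, -0.3]
grip_width: 0.0852
```

Run:
```python
from h import *
st()
f=grab_frame("wrist"); cv2.imwrite("pics/j2.png",f["color"])
f=grab_frame("scene"); cv2.imwrite("pics/j3.png",cv2.resize(f["color"][80:280,200:450],None,fx=3,fy=3,interpolation=cv2.INTER_CUBIC))
```

```text
{'clock': np.float64(19.95), 'joints': array([-0.8306,  0.8675, -0.5112,  1.5533,  0.9781,  1.7249, -1.1509]), 'tcp_pos': array([0.4774, 0.3985, 0.131 ]), 'orientation': array([ 1.117 ,  1.9386, -0.5824]), 'contact_force': array([-0.4339,  0.4434, -0.323 ]), 'moment': array([0.7338, 0.4373, 0.0146]), 'grip_width': np.float64(0.0852)}
```

View pics/j2.png

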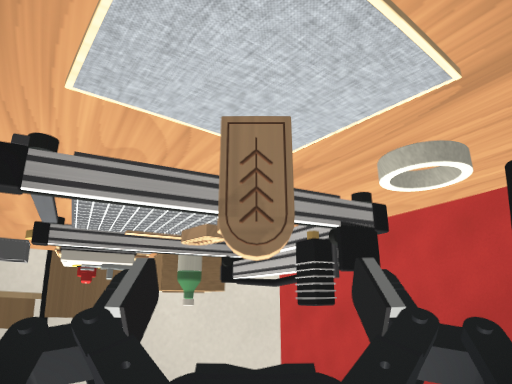

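View pics/j3.png

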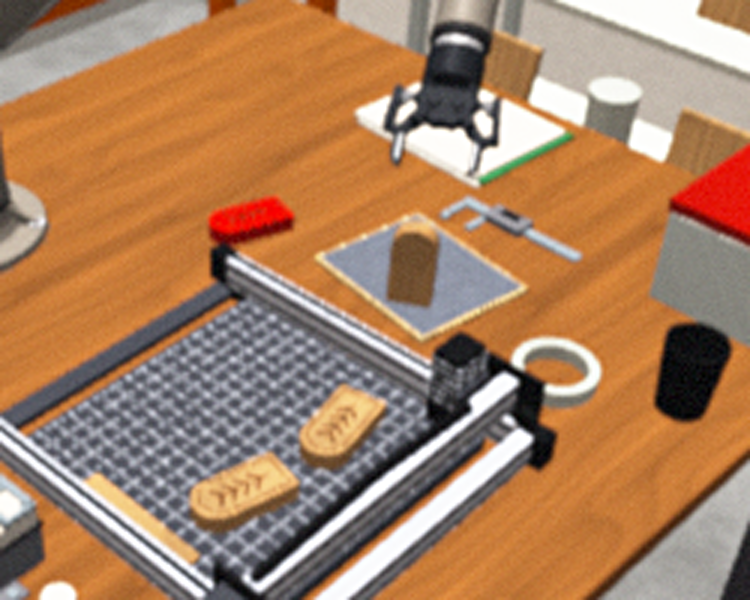

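Run:
```python
from h import *
plan([.46,.36,.30],down(30))
```

```text
t 20.05 pos [0.4795 0.3941 0.1291] F [ 0.1 -0.4  0.8] g 0.0854
tot tool mm [-152.2  -33.8  -80.2] rot [ 0.     0.971 -0.001] n 7
[-21.7, -4.8, -11.5] [0.0, 0.139, -0.0]
[-19.9, -4.8, -14.3] [0.0, 0.139, -0.0]
[-17.8, -4.8, -17.0] [0.0, 0.139, -0.0]
[-15.3, -4.8, -19.3] [0.0, 0.139, -0.0]
[-12.4, -4.8, -21.2] [0.0, 0.139, -0.0]
[-9.4, -4.8, -22.7] [0.0, 0.139, -0.0]
[-6.2, -4.8, -23.8] [0.0, 0.139, -0.0]
```

Call:
play_rows([
  [-35,0,-25,0,0,0,0],
  [-35,-5,-25,0,0.1,0,0],
  [-30,-6,-25,0,0.14,0,0],
  [-20,-6,-20,0,0.14,0,0],
  [-10,-6,-10,0,0.14,0,0],
])

```text
clock: 20.55
tcp_pos: [0.4591, 0.3786, 0.2925]
orientation: [1.362, 2.383, -0.327]
contact_force: [0.8, -0.3, -1.1]
grip_width: 0.0851
```

Run:
```python
from h import *
plan([.56,.0,.30],down(4))
```

```text
t 20.55 pos [0.4591 0.3786 0.2925] F [ 0.8 -0.3 -1.1] g 0.0851
tot tool mm [-343.6 -104.   157.2] rot [0.088 0.44  0.455] n 9
[-38.2, -11.6, 17.5] [0.01, 0.049, 0.051]
[-39.5, -9.4, 15.7] [0.01, 0.049, 0.051]
[-40.7, -7.3, 13.8] [0.01, 0.049, 0.051]
[-41.6, -5.1, 11.8] [0.01, 0.049, 0.051]
[-42.3, -2.8, 9.8] [0.01, 0.049, 0.051]
[-42.8, -0.6, 7.8] [0.01, 0.049, 0.051]
[-43.1, 1.6, 5.6] [0.01, 0.049, 0.051]
[-43.2, 3.9, 3.5] [0.01, 0.049, 0.051]
[-43.1, 6.1, 1.3] [0.01, 0.049, 0.051]
```

Call:
play_rows([
  [-38,-11,17,0.01,0.049,0.051,0],
  [-39,-9,15,0.01,0.049,0.051,0],
  [-40,-7,13,0.01,0.049,0.051,0],
  [-41,-5,11,0.01,0.049,0.051,0],
  [-42,-3,9,0.01,0.049,0.051,0],
])

```text
clock: 21.05
tcp_pos: [0.5156, 0.1627, 0.3007]
orientation: [1.821, 2.357, -0.137]
contact_force: [0.6, -0.2, 0.1]
grip_width: 0.0852
```

Call:
play_rows([
  [-42,0,8,0.01,0.049,0.051,0],
  [-42,2,5,0.01,0.049,0.051,0],
  [-42,4,3,0.01,0.049,0.051,0],
  [-30,5,0,0.01,0.04,0.04,0],
  [0,0,0,0,0,0,0],
])

```text
clock: 21.55
tcp_pos: [0.5536, -0.0151, 0.2996]
orientation: [-2.186, -2.244, -0.006]
contact_force: [-1.5, -0.4, 0.4]
grip_width: 0.0855
```

```bash
python3 signs.py
python3 - <<'E'
from h import *
st()
f=grab_frame("wrist"); cv2.imwrite("pics/k1.png",f["color"])
E
```

```text
c [640.6 -84.7] xdir -100.6 size [ 57.2 111.7] wtop 39.0 wfoot 56.5 px [325. 208.]
c [641.9  61.1] xdir -77.5 size [ 57.1 111.2] wtop 39.2 wfoot 56.8 px [335.  85.]
{'clock': np.float64(21.6), 'joints': array([ 0.3686,  0.2671, -0.5481,  1.7335,  0.1385,  1.1844, -0.1862]), 'tcp_pos': array([ 0.553 , -0.0123,  0.2995]), 'orientation': array([-2.1812, -2.2482, -0.0061]), 'contact_force': array([-0.2452, -0.0429,  0.2555]), 'moment': array([-0.0151,  0.0283,  0.0276]), 'grip_width': np.float64(0.0854)}
```

View pics/k1.png

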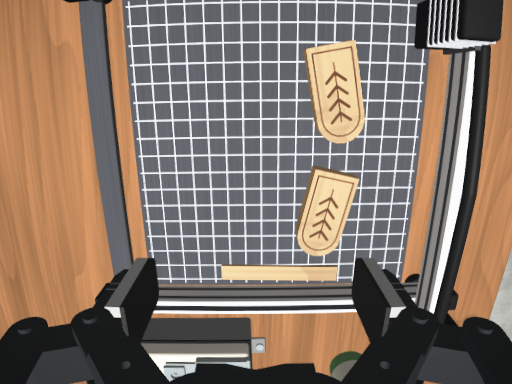

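```bash
python3 pick.py .6406 -.0847 -100.8 35 80 2 .027
```

```text
target [ 0.6316 -0.1317  0.0925]
t 21.65 pos [ 0.5528 -0.0089  0.2998] F [-0.5  0.  -0.3] g 0.0853
tot tool mm [-127.7   75.   205.7] rot [-0.072  0.598  0.216] n 6
[-21.3, 12.5, 34.3] [-0.012, 0.1, 0.036]
[-24.1, 12.9, 32.2] [-0.012, 0.1, 0.036]
[-26.8, 13.5, 29.8] [-0.012, 0.1, 0.036]
[-29.1, 14.1, 27.2] [-0.012, 0.1, 0.036]
[-31.2, 14.9, 24.3] [-0.012, 0.1, 0.036]
[-32.9, 15.8, 21.3] [-0.012, 0.1, 0.036]
```

Call:
play_rows([
  [-21,12,34,-0.012,0.1,0.036,0],
  [-24,13,32,-0.012,0.1,0.036,0],
  [-27,13,29,-0.012,0.1,0.036,0],
  [-29,14,26,-0.012,0.1,0.036,0],
  [-31,15,20,-0.012,0.1,0.036,0],
])

```text
clock: 22.15
tcp_pos: [0.6258, -0.0926, 0.1384]
orientation: [-2.058, -1.824, -0.588]
contact_force: [0.8, 0.1, -0.6]
grip_width: 0.0854
```

Call:
play_rows([
  [-20,12,10,-0.012,0.1,0.036,0],
  [0,0,0,0,0,0,0],
])

```text
clock: 22.35
tcp_pos: [0.6342, -0.1102, 0.1109]
orientation: [-2.028, -1.709, -0.679]
contact_force: [-1.0, -0.8, -1.5]
grip_width: 0.0856
```

```bash
python3 signs.py;  python3 pick.py .6406 -.085 -100.8 35 40 2 .027
```

```text
c [641.  -85.9] xdir -100.5 size [ 55.9 110.2] wtop 40.8 wfoot 55.6 px [259. 236.]
c [642.6  59.1] xdir -77.3 size [ 56.9 114.2] wtop 42.5 wfoot 55.9 px [229.  66.]
target [ 0.6359 -0.1095  0.0598]
t 22.4 pos [ 0.6348 -0.107   0.1136] F [-0.1  0.   0.6] g 0.0854
tot tool mm [-34.    1.1  41.8] rot [-0.005 -0.03   0.022] n 2
[-17.0, 0.5, 20.9] [-0.003, -0.015, 0.011]
[-16.7, 0.7, 21.2] [-0.003, -0.015, 0.011]
```

Call:
play_rows([
  [-20,1,14,-0.003,-0.015,0.011,0],
  [-14,0,16,-0.003,-0.015,0.011,0],
  [0,0,8,0,0,0,0],
  [0,0,0,0,0,0,0],
])

```text
clock: 22.8
tcp_pos: [0.6378, -0.1004, 0.068]
orientation: [-2.049, -1.724, -0.653]
contact_force: [0.3, -0.4, -0.0]
grip_width: 0.0854
```

```bash
python3 pick.py .6408 -.0853 -100.7 35 0 2 .028
```

```text
target [ 0.6404 -0.0873  0.028 ]
t 22.8 pos [ 0.6378 -0.1004  0.068 ] F [ 0.3 -0.4 -0. ] g 0.0854
tot tool mm [-12.    0.1  40.4] rot [-0.002 -0.001  0.015] n 1
[-12.0, 0.1, 40.4] [-0.002, -0.001, 0.015]
```

Call:
play_rows([
  [-10,0,18,0,0,0.015,0],
  [-2,0,16,0,0,0,0],
  [0,0,3,0,0,0,0],
  [0,0,0,0,0,0,0],
])

```text
clock: 23.2
tcp_pos: [0.6422, -0.0838, 0.0328]
orientation: [-2.054, -1.716, -0.652]
contact_force: [-0.1, 0.4, 1.1]
grip_width: 0.0855
```

```bash
python3 pick.py .6408 -.0853 -100.7 35 0 2 .028
```

```text
target [ 0.6404 -0.0873  0.028 ]
t 23.2 pos [ 0.6422 -0.0838  0.0328] F [-0.1  0.4  1.1] g 0.0855
tot tool mm [-5.8 -1.1  1.8] rot [-0.002 -0.002  0.007] n 1
[-5.8, -1.1, 1.8] [-0.002, -0.002, 0.007]
```

Call:
play_rows([
  [-5,-1,1.5,0,0,0.005,0],
  [0,0,0,0,0,0,50],
  [0,0,0,0,0,0,120],
  [0,0,0,0,0,0,120],
  [0,0,0,0,0,0,120],
], force=40)

```text
clock: 23.7
tcp_pos: [0.6412, -0.0888, 0.0294]
orientation: [-2.061, -1.71, -0.652]
contact_force: [1.0, -0.1, -0.6]
grip_width: 0.0548
```

```bash
python3 rel.py .6408 -.0853 -100.7
```

```text
{'clock': np.float64(23.7), 'joints': array([ 0.7275,  0.8518, -0.5777,  1.6933, -0.262 ,  0.7799,  0.3149]), 'tcp_pos': array([ 0.6412, -0.0888,  0.0294]), 'orientation': array([-2.061 , -1.71  , -0.6519]), 'contact_force': array([ 1.0216, -0.0835, -0.6326]), 'moment': array([-0.7175,  0.0957, -0.0057]), 'grip_width': np.float64(0.0548)}
along -3.3439279740774555 tool tilt 35.02806117901877 xdir -100.66449594784123 ytilt 0.09489808073361619
```

Call:
play_rows([
  [8,0,-12,0,0,0,120],
  [17,0,-25,0,0,0,120],
  [24,0,-34,0,0,0,120],
  [26,0,-38,0,0,0,120],
  [26,0,-38,0,0,0,120],
])

```text
clock: 24.2
tcp_pos: [0.6363, -0.09, 0.2092]
orientation: [-2.058, -1.701, -0.64]
contact_force: [0.4, -1.3, -1.0]
grip_width: 0.055
```

Call:
play_rows([
  [22,0,-32,0,0,0,120],
  [0,0,0,0,0,0,120],
])

```text
clock: 24.4
tcp_pos: [0.6395, -0.0899, 0.2595]
orientation: [-2.06, -1.711, -0.65]
contact_force: [-0.2, -0.3, -0.4]
grip_width: 0.055
```

```bash
python3 place.py .495 .366 -60 .17
```

```text
target [0.4963 0.3638 0.2373]
sign now centre [ 0.6401 -0.0866  0.262 ] x axis [-0.184 -0.983  0.001] foot z 0.262
t 24.4 pos [ 0.6395 -0.0899  0.2595] F [-0.2 -0.3 -0.4] g 0.055
tot tool mm [ 331.1 -224.3  258.5] rot [-0.135 -1.498 -0.774] n 12
[27.6, -18.7, 21.5] [-0.011, -0.125, -0.065]
[31.2, -17.0, 17.7] [-0.011, -0.125, -0.065]
[34.2, -15.1, 13.4] [-0.011, -0.125, -0.065]
[36.5, -12.9, 8.8] [-0.011, -0.125, -0.065]
[38.0, -10.6, 4.0] [-0.011, -0.125, -0.065]
[38.8, -8.1, -0.9] [-0.011, -0.125, -0.065]
[38.9, -5.6, -5.8] [-0.011, -0.125, -0.065]
[38.1, -3.0, -10.7] [-0.011, -0.125, -0.065]
[36.6, -0.4, -15.4] [-0.011, -0.125, -0.065]
[34.3, 2.1, -19.8] [-0.011, -0.125, -0.065]
[31.4, 4.4, -23.8] [-0.011, -0.125, -0.065]
[27.8, 6.6, -27.5] [-0.011, -0.125, -0.065]
```

Call:
play_rows([
  [28,-19,21,-0.011,-0.125,-0.065,120],
  [31,-17,18,-0.011,-0.125,-0.065,120],
  [34,-15,13,-0.011,-0.125,-0.065,120],
  [36,-13,9,-0.011,-0.125,-0.065,120],
  [38,-11,4,-0.011,-0.125,-0.065,120],
])

```text
clock: 24.9
tcp_pos: [0.5826, 0.0878, 0.2494]
orientation: [2.019, 2.202, 0.105]
contact_force: [-0.1, 0.9, -1.5]
grip_width: 0.055
```

```bash
python3 place.py .495 .366 -60 .16
```

```text
target [0.4963 0.3638 0.2273]
sign now centre [0.5823 0.0921 0.2494] x axis [-0.024 -0.785  0.619] foot z 0.2147
t 24.9 pos [0.5826 0.0878 0.2494] F [-0.1  0.9 -1.5] g 0.055
tot tool mm [282.9 -63.4  -5.9] rot [-0.083 -0.845 -0.465] n 7
[40.4, -9.1, -0.8] [-0.012, -0.121, -0.066]
[40.5, -6.3, -5.8] [-0.012, -0.121, -0.066]
[39.8, -3.5, -10.7] [-0.012, -0.121, -0.066]
[38.4, -0.8, -15.5] [-0.012, -0.121, -0.066]
[36.2, 1.9, -20.0] [-0.012, -0.121, -0.066]
[33.3, 4.5, -24.2] [-0.012, -0.121, -0.066]
[29.8, 6.9, -27.9] [-0.012, -0.121, -0.066]
```

Call:
play_rows([
  [40,-9,-1,-0.012,-0.121,-0.066,120],
  [40,-6,-6,-0.012,-0.121,-0.066,120],
  [40,-3,-11,-0.012,-0.121,-0.066,120],
  [38,-1,-16,-0.012,-0.121,-0.066,120],
  [36,2,-20,-0.012,-0.121,-0.066,120],
])

```text
clock: 25.4
tcp_pos: [0.5188, 0.2926, 0.2404]
orientation: [1.355, 2.021, -0.412]
contact_force: [0.8, 0.4, -1.7]
grip_width: 0.0554
```

```bash
python3 place.py .495 .366 -60 .14
```

```text
target [0.4963 0.3638 0.2073]
sign now centre [0.5177 0.2957 0.2377] x axis [ 0.001 -0.234  0.972] foot z 0.1832
t 25.4 pos [0.5188 0.2926 0.2404] F [ 0.8  0.4 -1.7] g 0.0554
tot tool mm [ 77.4   5.8 -25.4] rot [-0.007 -0.21  -0.138] n 2
[38.7, 2.9, -12.7] [-0.004, -0.105, -0.069]
[36.8, 5.6, -16.6] [-0.004, -0.105, -0.069]
```

Call:
play_rows([
  [34,3,-13,-0.004,-0.1,-0.065,120],
  [30,5,-16,-0.004,-0.1,-0.065,120],
  [0,0,0,0,0,0,120],
  [0,0,0,0,0,0,120],
])

```text
clock: 25.8
tcp_pos: [0.4886, 0.3701, 0.208]
orientation: [1.1, 1.961, -0.577]
contact_force: [0.8, -0.1, -1.8]
grip_width: 0.055
```

```bash
python3 place.py .495 .366 -60 .05
```

```text
target [0.4963 0.3638 0.1173]
sign now centre [0.4872 0.3723 0.2047] x axis [ 0.008 -0.001  1.   ] foot z 0.1487
t 25.8 pos [0.4886 0.3701 0.208 ] F [ 0.8 -0.1 -1.8] g 0.055
tot tool mm [68.5  3.9 60.1] rot [ 0.012 -0.005  0.016] n 3
[22.8, 1.3, 20.0] [0.004, -0.002, 0.005]
[22.9, 1.3, 20.0] [0.004, -0.002, 0.005]
[22.9, 1.2, 19.9] [0.004, -0.002, 0.005]
```

Call:
play_rows([
  [23,1,20,0.004,0,0.005,120],
  [23,1,20,0.004,0,0.005,120],
  [23,1,17,0.004,0,0.005,120],
  [15,0,10,0,0,0,120],
  [0,0,0,0,0,0,120],
])

```text
clock: 26.3
tcp_pos: [0.4969, 0.3632, 0.1021]
orientation: [1.136, 1.947, -0.574]
contact_force: [-0.8, 0.4, -1.0]
grip_width: 0.0551
```

```bash
python3 place.py .495 .366 -60 .005
```

```text
target [0.4963 0.3638 0.0723]
sign now centre [0.4956 0.3655 0.0988] x axis [-0.001 -0.013  1.   ] foot z 0.0428
t 26.3 pos [0.4969 0.3632 0.1021] F [-0.8  0.4 -1. ] g 0.0551
tot tool mm [24.6 -0.5 16.8] rot [-0.002 -0.011 -0.01 ] n 1
[24.6, -0.5, 16.8] [-0.002, -0.011, -0.01]
```

Call:
play_rows([
  [14,0,9,0,-0.01,-0.01,120],
  [10,0,7,0,0,0,120],
  [0,0,0,0,0,0,120],
  [0,0,0,0,0,0,120],
])

```text
clock: 26.7
tcp_pos: [0.4981, 0.3643, 0.0748]
orientation: [1.126, 1.943, -0.58]
contact_force: [-0.0, 0.7, -1.0]
grip_width: 0.0549
```

```bash
python3 place.py .495 .366 -60 .0
```

```text
target [0.4963 0.3638 0.0673]
sign now centre [0.4968 0.3666 0.0715] x axis [-0.002 -0.004  1.   ] foot z 0.0155
t 26.7 pos [0.4981 0.3643 0.0748] F [-0.   0.7 -1. ] g 0.0549
tot tool mm [ 6.3 -1.9  3.9] rot [-0.001 -0.002 -0.005] n 1
[6.3, -1.9, 3.9] [-0.001, -0.002, -0.005]
```

Call:
play_rows([
  [4,0,2.8,0,-0.002,-0.005,120],
  [2,0,1.4,0,0,0,120],
  [0,0,0,0,0,0,120],
])

```text
clock: 27.0
tcp_pos: [0.4983, 0.3653, 0.0682]
orientation: [1.121, 1.945, -0.581]
contact_force: [0.3, -1.1, -1.4]
grip_width: 0.0553
```

Call:
play_rows([
  [1.6,0,1.1,0,0,0,120],
  [1.2,0,0.8,0,0,0,120],
])

```text
clock: 27.2
tcp_pos: [0.4984, 0.3656, 0.0655]
orientation: [1.121, 1.944, -0.581]
contact_force: [-2.0, -0.2, 5.3]
grip_width: 0.0548
```

```bash
python3 place.py .495 .366 -60 .0
```

```text
target [0.4963 0.3638 0.0673]
sign now centre [0.4971 0.3678 0.0622] x axis [-0.001 -0.002  1.   ] foot z 0.0062
t 27.2 pos [0.4984 0.3656 0.0655] F [-2.  -0.2  5.3] g 0.0548
tot tool mm [-1.8 -2.7 -0.6] rot [ 0.001 -0.001 -0.001] n 1
[-1.8, -2.7, -0.6] [0.001, -0.001, -0.001]
```

Contact felt (foot reading 6 mm versus 8 mm nominal, as with the first one). Release and back out.

Call:
play_rows([
  [-0.5,0,-0.4,0,0,0,80],
  [0,0,0,0,0,0,60],
  [0,0,0,0,0,0,30],
  [0,0,0,0,0,0,20],
])

```text
clock: 27.6
tcp_pos: [0.4987, 0.3657, 0.0667]
orientation: [1.122, 1.944, -0.58]
contact_force: [0.5, 0.2, -0.2]
grip_width: 0.0789
```

Call:
play_rows([
  [0,0,-15,0,0,0,20],
  [0,0,-25,0,0,0,20],
  [0,0,-35,0,0,0,20],
  [0,0,-35,0,0,0,0],
  [0,0,0,0,0,0,0],
])

```text
clock: 28.1
tcp_pos: [0.4499, 0.4479, 0.1339]
orientation: [1.122, 1.945, -0.582]
contact_force: [0.3, 0.3, -0.2]
grip_width: 0.0849
```

Call:
play_rows([
  [-35,0,-25,0,0,0,0],
  [-35,-5,-25,0,0.1,0,0],
  [-30,-6,-25,0,0.14,0,0],
  [-20,-6,-20,0,0.14,0,0],
  [-10,-6,-10,0,0.14,0,0],
])

```text
clock: 28.6
tcp_pos: [0.4247, 0.4391, 0.3021]
orientation: [1.357, 2.405, -0.301]
contact_force: [-0.1, -0.9, -0.8]
grip_width: 0.0855
```

Run:
```python
from h import *
plan([.56,.0,.30],down(4))
f=grab_frame("wrist"); cv2.imwrite("pics/l1.png",f["color"])
f=grab_frame("scene"); cv2.imwrite("pics/l2.png",cv2.resize(f["color"][80:280,200:450],None,fx=3,fy=3,interpolation=cv2.INTER_CUBIC))
```

```text
t 28.6 pos [0.4247 0.4391 0.3021] F [-0.1 -0.9 -0.8] g 0.0855
tot tool mm [-405.5 -110.2  185.8] rot [0.092 0.417 0.466] n 11
[-36.9, -10.0, 16.9] [0.008, 0.038, 0.042]
[-37.9, -8.3, 15.6] [0.008, 0.038, 0.042]
[-38.7, -6.6, 14.2] [0.008, 0.038, 0.042]
[-39.5, -4.8, 12.7] [0.008, 0.038, 0.042]
[-40.1, -3.0, 11.2] [0.008, 0.038, 0.042]
[-40.6, -1.2, 9.7] [0.008, 0.038, 0.042]
[-41.0, 0.6, 8.2] [0.008, 0.038, 0.042]
[-41.2, 2.4, 6.6] [0.008, 0.038, 0.042]
[-41.3, 4.2, 5.0] [0.008, 0.038, 0.042]
[-41.2, 6.0, 3.4] [0.008, 0.038, 0.042]
[-41.0, 7.7, 1.8] [0.008, 0.038, 0.042]
```

View pics/l2.png

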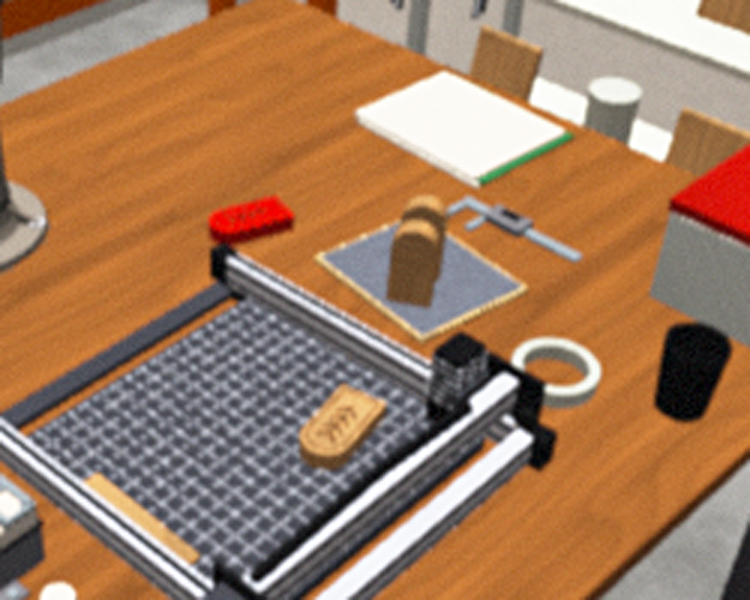

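View pics/l1.png

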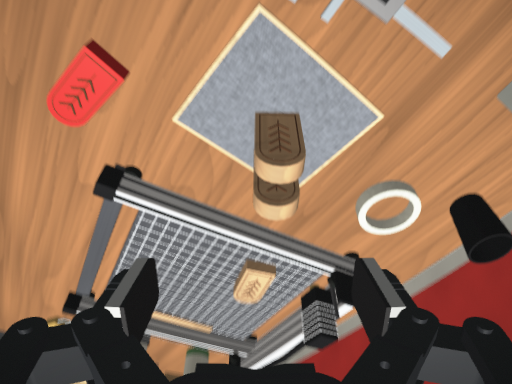

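Call:
play_rows([
  [-37,-10,17,0.008,0.038,0.042,0],
  [-38,-8,15,0.008,0.038,0.042,0],
  [-39,-6,14,0.008,0.038,0.042,0],
  [-39,-5,13,0.008,0.038,0.042,0],
  [-40,-3,11,0.008,0.038,0.042,0],
])

```text
clock: 29.2
tcp_pos: [0.4855, 0.2372, 0.3016]
orientation: [1.714, 2.389, -0.166]
contact_force: [-0.2, 0.4, 0.5]
grip_width: 0.0852
```

Call:
play_rows([
  [-40,-1,9,0.008,0.038,0.042,0],
  [-41,1,8,0.008,0.038,0.042,0],
  [-41,2,6,0.008,0.038,0.042,0],
  [-41,4,5,0.008,0.038,0.042,0],
  [0,0,0,0,0,0,0],
])

```text
clock: 29.7
tcp_pos: [0.5343, 0.0645, 0.2983]
orientation: [2.019, 2.329, -0.062]
contact_force: [-0.1, -0.3, 0.2]
grip_width: 0.0855
```

```bash
python3 signs.py
python3 - <<'E'
from h import *
st()
E
```

```text
c [642.3  61.9] xdir -77.1 size [ 56.5 112.6] wtop 38.7 wfoot 55.2 px [343. 147.]
{'clock': np.float64(29.75), 'joints': array([ 0.1926,  0.2353, -0.5636,  1.7775,  0.2106,  1.179 , -0.2932]), 'tcp_pos': array([0.5333, 0.0684, 0.2984]), 'orientation': array([ 2.0132,  2.3353, -0.0608]), 'contact_force': array([-0.3285,  0.8537, -0.1752]), 'moment': array([ 0.1291,  0.0473, -0.0328]), 'grip_width': np.float64(0.0856)}
```

```bash
python3 pick.py .642 .0615 -77.3 35 80 3 .028
```

```text
target [0.6527 0.0138 0.0935]
t 29.75 pos [0.5333 0.0684 0.2984] F [-0.3  0.9 -0.2] g 0.0856
tot tool mm [-57.2 108.5 210.2] rot [ 0.028  0.68  -0.07 ] n 6
[-9.5, 18.1, 35.0] [0.005, 0.113, -0.012]
[-13.6, 18.1, 33.6] [0.005, 0.113, -0.012]
[-17.6, 18.1, 31.8] [0.005, 0.113, -0.012]
[-21.2, 18.0, 29.5] [0.005, 0.113, -0.012]
[-24.7, 17.8, 26.8] [0.005, 0.113, -0.012]
[-27.7, 17.7, 23.7] [0.005, 0.113, -0.012]
```

Call:
play_rows([
  [-10,18,34,0.005,0.113,-0.012,40],
  [-14,18,33,0.005,0.113,-0.012,40],
  [-18,18,30,0.005,0.113,-0.012,40],
  [-21,18,27,0.005,0.113,-0.012,40],
  [-25,18,20,0.005,0.113,-0.012,40],
])

```text
clock: 30.25
tcp_pos: [0.6375, 0.0388, 0.1433]
orientation: [-1.666, -2.134, -0.451]
contact_force: [0.5, -0.1, 0.6]
grip_width: 0.0716
```

Call:
play_rows([
  [-18,14,10,0.005,0.1,-0.012,40],
  [0,0,0,0,0,0,40],
])

```text
clock: 30.45
tcp_pos: [0.6528, 0.0285, 0.1147]
orientation: [-1.592, -2.054, -0.516]
contact_force: [-0.7, -1.1, -1.0]
grip_width: 0.0719
```

```bash
python3 signs.py;  python3 pick.py .642 .0615 -77.3 35 40 3 .028
python3 - <<'E'
from h import *
f=grab_frame("wrist"); cv2.imwrite("pics/m1.png",f["color"])
E
```

```text
c [642.9  60.5] xdir -77.2 size [ 55.8 110.7] wtop 39.3 wfoot 55.3 px [253. 223.]
target [0.6477 0.0362 0.0608]
t 30.5 pos [0.6524 0.0312 0.1176] F [-0.8 -0.2  0.3] g 0.072
tot tool mm [-28.3  -3.5  49.7] rot [-0.017 -0.014  0.029] n 2
[-14.2, -1.7, 24.8] [-0.009, -0.007, 0.014]
[-14.0, -1.7, 24.9] [-0.009, -0.007, 0.014]
```

View pics/m1.png

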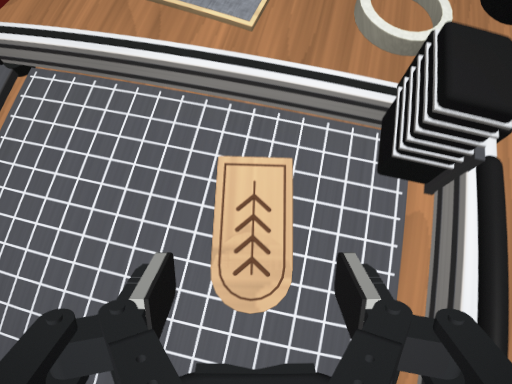

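Call:
play_rows([
  [-17,-3,18,-0.009,-0.007,0.015,40],
  [-11,-1,18,-0.009,-0.007,0.015,40],
  [0,0,10,0,0,0,40],
  [0,0,0,0,0,0,40],
])

```text
clock: 30.95
tcp_pos: [0.649, 0.049, 0.0764]
orientation: [-1.618, -2.069, -0.522]
contact_force: [-0.4, 0.0, -0.0]
grip_width: 0.072
```

```bash
python3 pick.py .6424 .061 -77.2 35 0 3 .028
```

```text
target [0.6431 0.0581 0.028 ]
t 30.95 pos [0.649  0.049  0.0764] F [-0.4  0.  -0. ] g 0.072
tot tool mm [-19.1  -4.3  45.6] rot [0.004 0.006 0.021] n 2
[-9.6, -2.2, 22.8] [0.002, 0.003, 0.011]
[-9.7, -2.0, 22.8] [0.002, 0.003, 0.011]
```

Call:
play_rows([
  [-14,-4,16,0.002,0.003,0.02,40],
  [-5,0,16,0.002,0.003,0,40],
  [0,0,7,0,0,0,40],
  [0,0,0,0,0,0,40],
])

```text
clock: 31.35
tcp_pos: [0.6453, 0.059, 0.0363]
orientation: [-1.627, -2.055, -0.518]
contact_force: [0.2, 0.7, 1.3]
grip_width: 0.0722
```

```bash
python3 pick.py .6424 .061 -77.2 35 0 3 .028
```

```text
target [0.6431 0.0581 0.028 ]
t 31.35 pos [0.6453 0.059  0.0363] F [0.2 0.7 1.3] g 0.0722
tot tool mm [-5.  -2.5  6.6] rot [0.002 0.002 0.009] n 1
[-5.0, -2.5, 6.6] [0.002, 0.002, 0.009]
```

Call:
play_rows([
  [-4.5,-2,5,0,0.002,0.008,40],
  [0,0,1,0,0,0,60],
  [0,0,0,0,0,0,120],
  [0,0,0,0,0,0,120],
  [0,0,0,0,0,0,120],
], force=40)

```text
clock: 31.85
tcp_pos: [0.6445, 0.0574, 0.0292]
orientation: [-1.635, -2.046, -0.518]
contact_force: [-0.4, -0.0, -0.8]
grip_width: 0.0551
```

```bash
python3 rel.py .6424 .061 -77.2
```

```text
{'clock': np.float64(31.85), 'joints': array([ 0.5009,  0.9013, -0.6218,  1.607 , -0.1429,  0.9119,  0.3605]), 'tcp_pos': array([0.6445, 0.0574, 0.0292]), 'orientation': array([-1.635 , -2.0461, -0.5181]), 'contact_force': array([-0.3584, -0.0144, -0.8364]), 'moment': array([-0.7055, -0.2258,  0.0116]), 'grip_width': np.float64(0.0551)}
along -3.954674451566766 tool tilt 34.956823578122986 xdir -77.30854749082508 ytilt 0.1685143358879973
```

Call:
play_rows([
  [8,0,-12,0,0,0,120],
  [17,0,-25,0,0,0,120],
  [24,0,-34,0,0,0,120],
  [26,0,-38,0,0,0,120],
  [26,0,-38,0,0,0,120],
])

```text
clock: 32.35
tcp_pos: [0.6402, 0.0549, 0.2091]
orientation: [-1.634, -2.037, -0.506]
contact_force: [0.9, -0.2, -1.0]
grip_width: 0.0547
```

Call:
play_rows([
  [22,0,-32,0,0,0,120],
  [0,0,0,0,0,0,120],
])

```text
clock: 32.55
tcp_pos: [0.6433, 0.056, 0.2595]
orientation: [-1.634, -2.047, -0.517]
contact_force: [0.7, 0.3, -0.5]
grip_width: 0.0553
```

```bash
python3 place.py .468 .414 -60 .17
```

```text
target [0.4694 0.4115 0.238 ]
sign now centre [0.6424 0.0598 0.2623] x axis [ 0.221 -0.975  0.001] foot z 0.2623
t 32.55 pos [0.6433 0.056  0.2595] F [ 0.7  0.3 -0.5] g 0.0553
tot tool mm [303.7 -91.2 237.9] rot [-0.056 -1.556 -0.333] n 11
[27.6, -8.3, 21.6] [-0.005, -0.141, -0.03]
[30.6, -7.5, 17.5] [-0.005, -0.141, -0.03]
[33.0, -6.6, 12.9] [-0.005, -0.141, -0.03]
[34.7, -5.6, 8.1] [-0.005, -0.141, -0.03]
[35.6, -4.6, 3.1] [-0.005, -0.141, -0.03]
[35.8, -3.5, -2.0] [-0.005, -0.141, -0.03]
[35.3, -2.4, -7.0] [-0.005, -0.141, -0.03]
[34.0, -1.3, -12.0] [-0.005, -0.141, -0.03]
[32.0, -0.3, -16.6] [-0.005, -0.141, -0.03]
[29.3, 0.8, -21.0] [-0.005, -0.141, -0.03]
[26.0, 1.7, -24.9] [-0.005, -0.141, -0.03]
```

Call:
play_rows([
  [28,-8,20,-0.005,-0.141,-0.03,120],
  [31,-7,16,-0.005,-0.141,-0.03,120],
  [33,-6,12,-0.005,-0.141,-0.03,120],
  [35,-5,7,-0.005,-0.141,-0.03,120],
  [36,-4,2,-0.005,-0.141,-0.03,120],
])

```text
clock: 33.05
tcp_pos: [0.5738, 0.2065, 0.2547]
orientation: [1.741, 2.438, -0.022]
contact_force: [1.1, 0.8, -2.2]
grip_width: 0.0553
```

```bash
python3 place.py .468 .414 -60 .17
```

```text
target [0.4694 0.4115 0.238 ]
sign now centre [0.5722 0.2111 0.2542] x axis [ 0.198 -0.715  0.67 ] foot z 0.2166
t 33.05 pos [0.5738 0.2065 0.2547] F [ 1.1  0.8 -2.2] g 0.0553
tot tool mm [227.9 -32.3 -14.5] rot [-0.039 -0.824 -0.207] n 6
[38.0, -5.4, -2.4] [-0.006, -0.137, -0.034]
[37.5, -4.0, -7.6] [-0.006, -0.137, -0.034]
[36.2, -2.7, -12.7] [-0.006, -0.137, -0.034]
[34.2, -1.4, -17.6] [-0.006, -0.137, -0.034]
[31.5, -0.1, -22.1] [-0.006, -0.137, -0.034]
[28.1, 1.1, -26.2] [-0.006, -0.137, -0.034]
```

Call:
play_rows([
  [38,-5,-3,-0.006,-0.137,-0.034,120],
  [37,-4,-8,-0.006,-0.137,-0.034,120],
  [36,-3,-13,-0.006,-0.137,-0.034,120],
  [34,-1,-18,-0.006,-0.137,-0.034,120],
  [29,0,-22,-0.006,-0.13,-0.034,120],
])

```text
clock: 33.55
tcp_pos: [0.4838, 0.3845, 0.2502]
orientation: [1.213, 2.013, -0.495]
contact_force: [1.0, 0.2, -2.0]
grip_width: 0.0553
```

```bash
python3 place.py .468 .414 -60 .14
```

```text
target [0.4694 0.4115 0.208 ]
sign now centre [0.4824 0.3875 0.2466] x axis [ 0.022 -0.123  0.992] foot z 0.191
t 33.55 pos [0.4838 0.3845 0.2502] F [ 1.   0.2 -2. ] g 0.0553
tot tool mm [51.9 -1.2  5.3] rot [ 0.007 -0.118 -0.045] n 2
[25.9, -0.6, 2.6] [0.004, -0.059, -0.023]
[26.0, -0.0, 1.1] [0.004, -0.059, -0.023]
```

Call:
play_rows([
  [22,0,2,0.004,-0.055,-0.022,120],
  [18,0,0,0.004,-0.055,-0.022,120],
  [0,0,0,0,0,0,120],
  [0,0,0,0,0,0,120],
])

```text
clock: 33.95
tcp_pos: [0.461, 0.4181, 0.2117]
orientation: [1.096, 1.965, -0.58]
contact_force: [0.3, -0.0, -1.1]
grip_width: 0.055
```

```bash
python3 place.py .468 .414 -60 .04
```

```text
target [0.4694 0.4115 0.108 ]
sign now centre [0.4594 0.4206 0.2077] x axis [ 0.013 -0.     1.   ] foot z 0.1517
t 33.95 pos [0.461  0.4181 0.2117] F [ 0.3 -0.  -1.1] g 0.055
tot tool mm [78.7  4.9 68.2] rot [ 0.011 -0.007  0.021] n 3
[26.2, 1.6, 22.7] [0.004, -0.002, 0.007]
[26.3, 1.5, 22.7] [0.004, -0.002, 0.007]
[26.4, 1.4, 22.6] [0.004, -0.002, 0.007]
```

Call:
play_rows([
  [26,1,20,0.004,0,0.007,120],
  [26,1,20,0.004,0,0.007,120],
  [24,1,16,0.003,0,0.006,120],
  [12,0,8,0,0,0,120],
  [0,0,0,0,0,0,120],
])

```text
clock: 34.45
tcp_pos: [0.4691, 0.4159, 0.107]
orientation: [1.142, 1.945, -0.57]
contact_force: [-0.6, 0.5, -0.9]
grip_width: 0.0551
```

```bash
python3 place.py .468 .414 -60 .005
```

```text
target [0.4694 0.4115 0.073 ]
sign now centre [0.4678 0.4185 0.1031] x axis [-0.003 -0.018  1.   ] foot z 0.0471
t 34.45 pos [0.4691 0.4159 0.107 ] F [-0.6  0.5 -0.9] g 0.0551
tot tool mm [25.3 -2.3 23.1] rot [-0.002 -0.014 -0.016] n 1
[25.3, -2.3, 23.1] [-0.002, -0.014, -0.016]
```

Call:
play_rows([
  [14,-2,12,0,-0.014,-0.015,120],
  [11,0,10,0,0,0,120],
  [0,0,0,0,0,0,120],
  [0,0,0,0,0,0,120],
])

```text
clock: 34.85
tcp_pos: [0.4712, 0.412, 0.0754]
orientation: [1.125, 1.942, -0.581]
contact_force: [-0.6, 0.5, -0.0]
grip_width: 0.055
```

```bash
python3 place.py .468 .414 -60 .0
```

```text
target [0.4694 0.4115 0.068 ]
sign now centre [0.4698 0.4145 0.0714] x axis [-0.002 -0.003  1.   ] foot z 0.0154
t 34.85 pos [0.4712 0.412  0.0754] F [-0.6  0.5 -0. ] g 0.055
tot tool mm [ 6.3 -1.8  3.8] rot [-0.001 -0.002 -0.005] n 1
[6.3, -1.8, 3.8] [-0.001, -0.002, -0.005]
```

Call:
play_rows([
  [4,0,2.8,0,-0.002,-0.005,120],
  [2,0,1.4,0,0,0,120],
  [0,0,0,0,0,0,120],
])

```text
clock: 35.15
tcp_pos: [0.4713, 0.4129, 0.0687]
orientation: [1.12, 1.944, -0.582]
contact_force: [0.3, -0.1, -0.8]
grip_width: 0.0554
```

Call:
play_rows([
  [1.6,0,1.1,0,0,0,120],
  [1.2,0,0.8,0,0,0,120],
])

```text
clock: 35.35
tcp_pos: [0.4714, 0.4133, 0.0659]
orientation: [1.12, 1.943, -0.581]
contact_force: [-2.0, -0.5, 3.9]
grip_width: 0.0553
```

```bash
python3 place.py .468 .414 -60 .0
```

```text
target [0.4694 0.4115 0.068 ]
sign now centre [0.47   0.4158 0.062 ] x axis [-0.001 -0.001  1.   ] foot z 0.006
t 35.35 pos [0.4714 0.4133 0.0659] F [-2.  -0.5  3.9] g 0.0553
tot tool mm [-2.  -2.6 -0.7] rot [ 0.001 -0.    -0.002] n 1
[-2.0, -2.6, -0.7] [0.001, -0.0, -0.002]
```

Contact again; release and retreat to a rest place clear of everything.

Call:
play_rows([
  [-0.5,0,-0.4,0,0,0,80],
  [0,0,0,0,0,0,60],
  [0,0,0,0,0,0,30],
  [0,0,0,0,0,0,20],
])

```text
clock: 35.75
tcp_pos: [0.4717, 0.4135, 0.0673]
orientation: [1.12, 1.942, -0.58]
contact_force: [-0.3, -0.6, 0.5]
grip_width: 0.0784
```

Call:
play_rows([
  [0,0,-15,0,0,0,20],
  [0,0,-25,0,0,0,20],
  [0,0,-35,0,0,0,20],
  [0,0,-35,0,0,0,0],
  [0,0,0,0,0,0,0],
])

```text
clock: 36.25
tcp_pos: [0.4229, 0.4958, 0.1345]
orientation: [1.121, 1.943, -0.582]
contact_force: [0.8, -0.4, -0.2]
grip_width: 0.0858
```

Call:
play_rows([
  [-35,0,-25,0,0,0,0],
  [-35,-5,-25,0,0.1,0,0],
  [-30,-6,-25,0,0.14,0,0],
  [-20,-6,-20,0,0.14,0,0],
  [0,0,0,0,0,0,0],
])

```text
clock: 36.75
tcp_pos: [0.4045, 0.4901, 0.2927]
orientation: [1.301, 2.279, -0.38]
contact_force: [0.1, -0.3, 0.1]
grip_width: 0.0855
```

Run:
```python
from h import *
st()
for n in("scene","top","wrist"):
    f=grab_frame(n); cv2.imwrite(f"pics/z_{n}.png",f["color"])
    if n=="scene": cv2.imwrite("pics/z_crop.png",cv2.resize(f["color"][80:280,200:450],None,fx=3,fy=3,interpolation=cv2.INTER_CUBIC))
```

```text
{'clock': np.float64(36.75), 'joints': array([-0.8326,  0.6009, -0.5794,  1.4038,  0.6723,  1.6928, -0.9454]), 'tcp_pos': array([0.4045, 0.4901, 0.2927]), 'orientation': array([ 1.3012,  2.2794, -0.3796]), 'contact_force': array([ 0.0662, -0.2676,  0.0581]), 'moment': array([0.4195, 0.2075, 0.0198]), 'grip_width': np.float64(0.0855)}
```

View pics/z_crop.png

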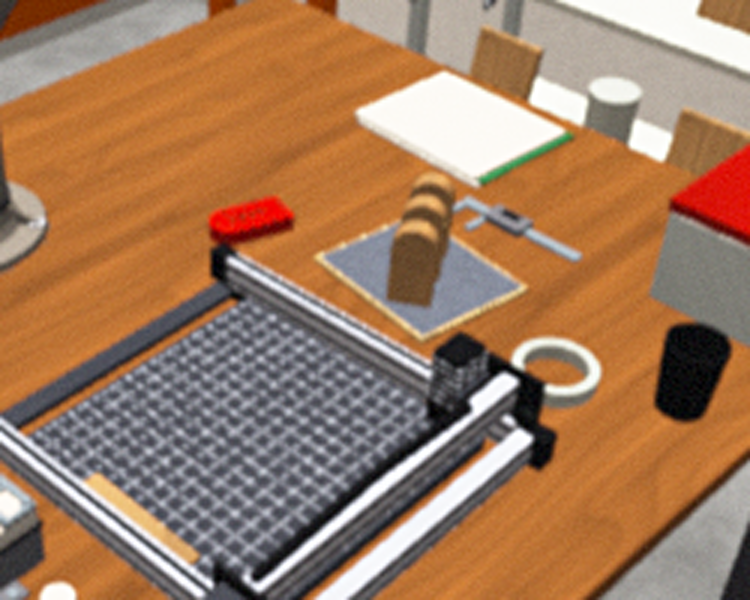

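View pics/z_wrist.png

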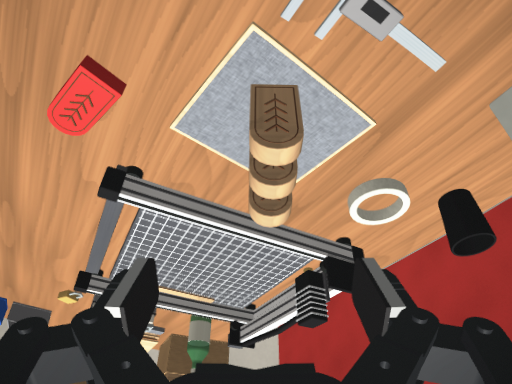

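View pics/z_top.png

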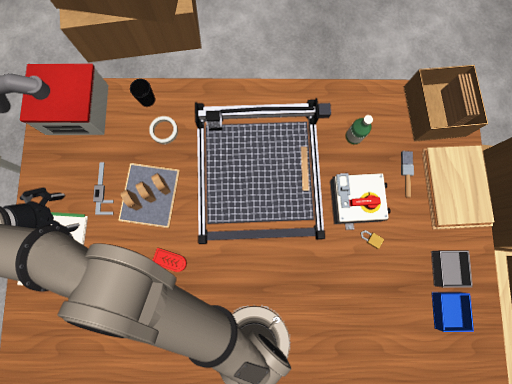

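Run:
```python
from h import *
f=grab_frame("top"); P=cloud(f)
cv2.imwrite("pics/y1.png",cv2.resize(f["color"][160:235,325:400],None,fx=8,fy=8,interpolation=cv2.INTER_CUBIC))
m=(P[...,2]>.098)&(P[...,2]<.112)&(P[...,1]>-.2)&(P[...,1]<.08)&(P[...,0]>.4)&(P[...,0]<.9)
q=P[m]; p=np.polyfit(q[:,1],q[:,0],1); print("beam",p,len(q),np.percentile(q[:,0]-np.polyval(p,q[:,1]),[2,98]))
h=cv2.cvtColor(f["color"],cv2.COLOR_BGR2HSV)
mk=((h[...,1]>150)&(h[...,2]>110)&((h[...,0]<8)|(h[...,0]>172))); mk[:,:335]=0;mk[:,390:]=0;mk[:190]=0;mk[215:]=0
m2=mk&(abs(P[...,2]-.121)<.006); q=(P[m2][:,:2]*1000).astype(np.float32); print("lever",cv2.minAreaRect(q))
# signs standing: top points
m=(P[...,2]>.10)&(P[...,2]<.14)&(P[...,0]>.38)&(P[...,0]<.62)&(P[...,1]>.25)&(P[...,1]<.5)
n,l,s,c=cv2.connectedComponentsWithStats(m.astype(np.uint8))
for i in range(1,n):
    if s[i,4]>8: a=P[l==i]; print("sign top",a.mean(0).round(3),a[:,2].max().round(3),s[i,4])
```

```text
beam [-0.03827706  0.76023225] 249 [-0.00426433  0.0060405 ]
lever ((456.0713806152344, -362.48236083984375), (22.44307518005371, 93.32089233398438), 4.405839443206787)
sign top [0.522 0.313 0.115] 0.125 125
sign top [0.494 0.362 0.115] 0.123 129
sign top [0.467 0.411 0.114] 0.124 136
```

View pics/y1.png

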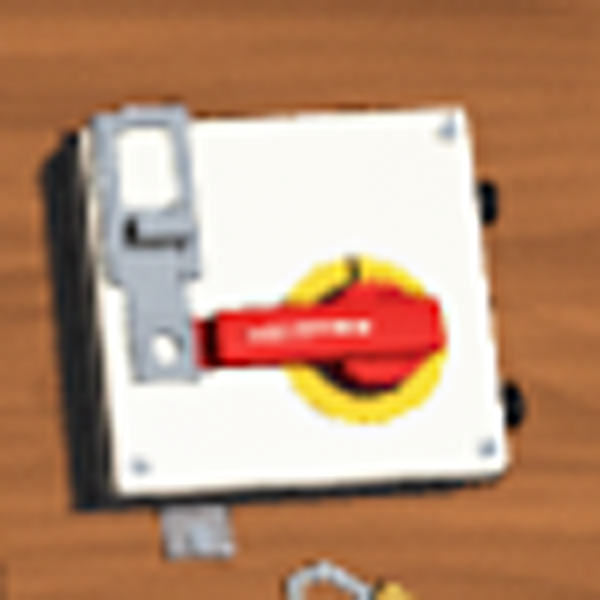

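Run:
```python
from h import *
st(); print(r.hand_in())
```

```text
{'clock': np.float64(36.95), 'joints': array([-0.8391,  0.613 , -0.5778,  1.4102,  0.6735,  1.693 , -0.947 ]), 'tcp_pos': array([0.4012, 0.4899, 0.2832]), 'orientation': array([ 1.287 ,  2.2814, -0.3994]), 'contact_force': array([-0.8036, -0.2399,  0.1663]), 'moment': array([0.5385, 0.3356, 0.0163]), 'grip_width': np.float64(0.0854)}
the job is handed in; nothing more can be done
None
```

I did the job in the order you asked and handed it in at 37 s. All three signs that were on the bed are now standing on the packing board.

- **Isolator:** I turned the handle to off and pushed the hasp out to its stop. In the close wrist view the two holes lined up for your padlock.
- **Gantry:** I pushed it back until it stopped moving. The push force peaked at 36 N, which was the fingers pressing on the beam. It had moved about 117 mm.
- **Signs:** All three are upright on their feet, with their tops at about 123–125 mm against 120 mm expected. By calculation each foot is at least 10 mm inside the board edge. There was no fourth sign on the bed.

**Checks that disagreed:**
- **Handle angle:** the wrist camera put it within 0.1° of off. The coarser final top view read about 1° further, but I had not touched the handle in between, so I trust the wrist reading.
- **Sign heights:** at touchdown the arm read each foot at about 6 mm instead of 8 mm. That is within the 2 mm calibration error.

The bed now holds only the offcut. In the final pictures the red look-alike and the other bystanders looked undisturbed.

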